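Empty dead chargers into the take-back box

TASK

Clear the dead charger bricks off this repair bench: gather all that are lying about into the metal scrap tray, lift the yellow hatch of the take-back box off its seat and slide it fully open, and tip the tray over the opening so that all the bricks end up in the box. Then set the empty tray back down flat, wholly on its blue mat, and slide the hatch back and let it down flush into its seat. Leave the other things on the bench where they are.

Things in the scene. Friction and masses are not known exactly. Their poses are not given: they have to be found in the camera images.
- box: blue steel take-back box fixed on the bench. Origin on the bench under the centre of its opening; z up; y points from the opening to the parking deck (leftwards). Outside: x -105 to 105, y -100 to 278 mm, 148 mm high. Clear hole x -78 to 78, y -73 to 73 mm; the space below it is 94 mm deep, floor at z 6 mm, and reaches on under the deck. Round the hole runs the hatch's seat at z 110 mm, in a recess 186 (x) by 176 (y) mm
- box_deck (a point): on the box, at x 0, y 175, z 120 mm of it: where the hatch's origin lies when parked open. The deck (top at z 120 mm, 10 mm above the seat) runs from y 88 to 266 mm, where a wall stops the hatch (after 181 mm of travel)
- box_channel (a point): on the box, at x 93, y 89, z 131 mm of it: one of two channels that guide the hatch's x edges along y. Inner faces at x = +-93 mm; lips overhang to x = +-80 mm, undersides at z 142, tops at 148 mm. So the hatch can rise 24 mm at most over its seat, needs more than 10 mm to slide, and cannot be taken out
- hatch: yellow hatch plate, 180 mm along x, 170 mm along y, 8 mm thick, loose, about 0.3 kg. Origin at the centre of its underside, axes like the box's. Closed: origin 110 mm above the box's (at most 3 mm play each way). It must be lifted more than 10 mm, then slid 175 mm towards the box's +y onto the parking deck
- hatch_grip (a point): point 30 mm above the hatch's underside in the middle of its black upright grip, which is 70 mm long along the hatch's x, 14 mm thick along y, and stands from 8 to 46 mm above the underside
- box_opening (a point): centre of the box's opening at the level of the parking deck (120 mm above the bench)
- mat: light blue bench mat, fixed, x 290 mm, y 180 mm, 3 mm thick; origin at the centre of its underside
- tray: metal scrap tray on the mat, about 0.3 kg, 230 mm long (x), 122 mm wide; origin at the centre of its underside, z up. Inside 110 mm wide; floor 4 mm thick from x -87 to 111; side walls and back wall (+x) 26 mm high. The front end at -x, towards the robot, is the spout. Bricks slide out when it is tipped front down by 55 to 65 degrees
- tray_grip (a point): middle of the tray's black carrying bar, at x 15, y 0, z 91 mm of the tray: the bar runs along the tray's y over its whole width, 12 mm thick in x, 22 mm high (z 80 to 102 mm), on two posts at the sides (y = +-58 to 63 mm); the loaded tray balances about it
- tray_spout (a point): middle of the edge of the tray's spout (x -115, y 0, z 12 mm of the tray): the front has no wall, but a ramp rising at 18 degrees from x -87 to -115 mm
- brick1: dead charger brick, a box 62 x 38 x 28 mm, 80 g, white, lying flat on the bench in any yaw; origin at its centre, x along the 62 mm, y along the 38 mm, z up through the 28 mm. May be absent (then None)
- brick2: dead charger brick, a box 62 x 38 x 28 mm, 80 g, black, lying flat on the bench in any yaw; origin at its centre, x along the 62 mm, y along the 38 mm, z up through the 28 mm. May be absent (then None)
- brick3: dead charger brick, a box 62 x 38 x 28 mm, 80 g, grey, lying flat on the bench in any yaw; origin at its centre, x along the 62 mm, y along the 38 mm, z up through the 28 mm. May be absent (then None)
- brick4: dead charger brick, a box 62 x 38 x 28 mm, 80 g, dark blue-grey, lying flat on the bench in any yaw; origin at its centre, x along the 62 mm, y along the 38 mm, z up through the 28 mm. May be absent (then None)
- brick5: dead charger brick, a box 62 x 38 x 28 mm, 80 g, green, lying flat on the bench in any yaw; origin at its centre, x along the 62 mm, y along the 38 mm, z up through the 28 mm. May be absent (then None)
- phone: black phone lying on the bench, 145 x 70 x 9 mm, origin at the centre of its underside; not part of the job, leave it where it is
- bit_rack: small blue rack with six bits standing in it, 90 x 35 mm, about 54 mm high; not part of the job, leave it where it is
- back_cover: off-white phone back cover lying flat, 150 x 75 x 4 mm; not part of the job, leave it where it is
- cleaner: closed white bottle with blue cap, 56 mm across, about 140 mm high, standing; not part of the job, leave it where it is

How it is judged:
By the outcome, as a careful person would: the job done as asked, in the order asked, and still so for the second after the job is handed in, with the robot touching nothing.
Of brick1, brick2, brick3, brick4, brick5 only 3 to 5 are there at a start; the rules pass over those that are not, and their reading is None.
At some moment in a run one of brick1, brick2, brick3, brick4, brick5 may be knocked a few centimetres aside while the robot is not near it.
It also fails if it takes over 210 s, if anything falls off the work surface, if the arm or the gripper's body presses on something with over 40 N, if the wrist force passes 120 N, or if a joint passes its speed limit or range.

ROBOT

A 6-joint arm with a two-finger parallel gripper is mounted at the origin on the work surface. World frame = base frame: x ahead of the robot, y to its left, z up, the work surface at z = 0. Lengths are in m, angles in rad, forces in N, time in s.
With the tool pointing down it reaches from about 0.35 to 0.85 m from the base axis. Payload 8.1 kg.
Tool frame: the origin (TCP) lies at the very end of the fingers, on their centre line; the grasp point (between the pads) lies 19 mm behind it; z points along the fingers, y is the direction in which the jaws open and shut (so a half turn about z gives the same grasp; the last joint's range is limited). The gripper opens to 93 mm and grips with 3 to 60 N. Pads are 15 mm wide; open, the fingers measure 128 mm over their backs; the gripper's body (75 mm by 188 mm) begins 65 mm behind the grasp point.
Start: joints at [1.135, 0.13, 1.488, -0, 1.523, -0.085], TCP at [0.206, 0.563, 0.219] pointing down, gripper open.
Joint ranges: [-2.96, 2.96], [-0.89, 2.26], [0.02, 2.5], [-1.34, 4.48], [0, 2.73], [-2.66, 2.66]. Speed limits (rad/s): [2.39, 2.39, 2.79, 3.14, 3.14, 3.14].

INTERFACE

Orientations are given as a rotation vector (axis times angle).
In Python, from plant import read_state, read_camera, close_job gives the robot as it stands.
- The arm moves only by the tool jog_arm, never from a script. Its argument "motion" is one flat list of numbers, 7 for each row, row after row: the opening, from 0 (shut) to 1 (fully open), then the shift along the tool's x, y, z scaled (see below), then the turn, a rotation vector about the tool's x, y, z scaled (see below). A call has 1 to 8 rows; each row is the pose to reach, as a shift and turn from the pose measured when the call began, along the tool's axes at that moment; what a row does not reach only later rows make up. The controller multiplies each number of a shift by 0.5 m and each number of a turn by 90 degrees. A row lasts 1/10 s, in which the tool goes at most 50 mm and 8.59 degrees, less where a joint would pass 70% of its speed; a pose out of reach is approached as far as the arm can. A call with a number of a shift or a turn outside -1 to 1 is refused whole. A call with a gripper value outside its range is refused whole. The fingers move at their own pace and stop on an object; "grip_force" is the grip in N (left out, the last holds). Time passes only in rows, so rows that repeat a pose let the fingers close. It gives the time, the measured TCP pose, the force and the opening at its end, in the units of the state.
- read_state(): the state, without advancing time (a new reading comes with each control period).
- read_camera(name): name is "scene" or "top" or "wrist"; returns a dict with "frame" (384x512x3 uint8, red, green, blue), "vertical_fov" (degrees; the focal length in pixels is half the picture's height over the tangent of half this angle, whatever the lens; pixels are square), "cx", "cy" (the principal point, pixels), "world_from_camera" (4x4, takes a point from camera to world coordinates); the wrist camera has in their place "hand_eye" (4x4, takes a point from camera to tool coordinates, whose origin is the TCP and whose axes are the flange's). Camera axes: x right, y down, z forward; pixel columns grow to the right and rows downward; lengths in m; the calibration is good to about 2 mm. A picture is of the moment at which its call begins: read the wrist's pose just before it. There is no depth.
- close_job(): hands the job in, once; it reports no verdict.
The state is a dict: "t": time; "q": joint angles; "dq": joint speeds; "joint_torque": joint torques, N m; "tool_pos": TCP position; "orientation": TCP orientation; "force": force on the tool from outside, world axes, zero at the start; "wrist_torque": the same for the moment, N m; "opening": finger opening in m.
Only numpy, scipy, OpenCV 4.12 (cv2) and the standard library are available. Lean on these libraries where they do the work, as an engineer would, in place of code of your own. Each camera call takes 0.05 s, during which the arm holds its last target.

## Working session

There is one attempt and no reset: what is moved stays moved. The work goes in short steps, Python scripts to look and compute and a tool call to move; the robot and the scene stay as the last step left them, time stands still between calls to the robot, and variables do not carry over. Pictures are saved under pics/ and viewed, and the job is handed in when it is done.

Besides the shell and the picture viewer there is one more tool, called after "Emit:" in YAML: its name, and indented under it one key for each argument. jog_arm: Moves the arm, as the interface text tells. Its arguments: {"type":"object","properties":{"motion":{"type":"array","items":{"type":"number"}},"grip_force":{"type":"number"}},"required":["motion"]}

```bash
ls; mkdir -p pics; python3 - <<'E'
from plant import *
import cv2,numpy as np
s=read_state();print(s)
for n in("scene","top","wrist"):
    c=read_camera(n);cv2.imwrite(f"pics/{n}0.png",c["frame"][:,:,::-1]);print(n,{k:v for k,v in c.items() if k!="frame"})
E
```

```text
pics
{'t': 0.0, 'q': array([ 1.13460717e+00,  1.31159127e-01,  1.48930213e+00, -3.80120642e-05,
        1.52300181e+00, -8.54316564e-02]), 'dq': array([-0.00202182, -0.00036397,  0.00083489,  0.00120832, -0.00035996,
        0.00094869]), 'joint_torque': array([ 1.33800026e-03, -5.59850657e+01, -4.91755879e+01,  7.69682019e-02,
        3.58789566e-02, -2.31833892e-04]), 'tool_pos': array([0.20592793, 0.56293177, 0.21757613]), 'orientation': array([-5.48067676e-01, -3.09296271e+00,  2.85365529e-03]), 'force': array([-0.54901782, -0.15573717,  0.85596794]), 'wrist_torque': array([ 0.00203502, -0.00551898,  0.02247192]), 'opening': 0.09327643695732285}
scene {'vertical_fov': 51.67973317955932, 'cx': 255.54589955071336, 'cy': 183.92899754441603, 'world_from_camera': array([[ 0.85012806,  0.31880937, -0.41909768,  1.01930549],
       [ 0.52657113, -0.51127404,  0.67920667, -0.81855764],
       [ 0.00226368, -0.79809739, -0.60252421,  0.81496713],
       [ 0.        ,  0.        ,  0.        ,  1.        ]])}
top {'vertical_fov': 52.94368858621323, 'cx': 253.3824226009923, 'cy': 189.66154470022832, 'world_from_camera': array([[ 0.04708926, -0.97642179,  0.21067295,  0.28486252],
       [-0.99887637, -0.04490028,  0.01516445, -0.03244989],
       [-0.00534763, -0.21115032, -0.97743897,  1.27791171],
       [ 0.        ,  0.        ,  0.        ,  1.        ]])}
wrist {'vertical_fov': 59.632302439143714, 'cx': 251.82762135935343, 'cy': 192.71771934662542, 'hand_eye': array([[-4.04706199e-04, -9.60949753e-01, -2.76722620e-01,
         7.73272548e-02],
       [ 9.99999915e-01, -4.10958450e-04, -3.53991397e-05,
         6.46420700e-04],
       [-7.97047046e-05, -2.76722611e-01,  9.60949838e-01,
        -1.66238540e-01],
       [ 0.00000000e+00,  0.00000000e+00,  0.00000000e+00,
         1.00000000e+00]])}
```

View pics/scene0.png

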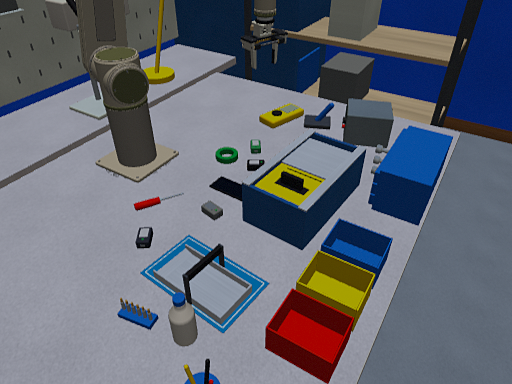

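View pics/top0.png

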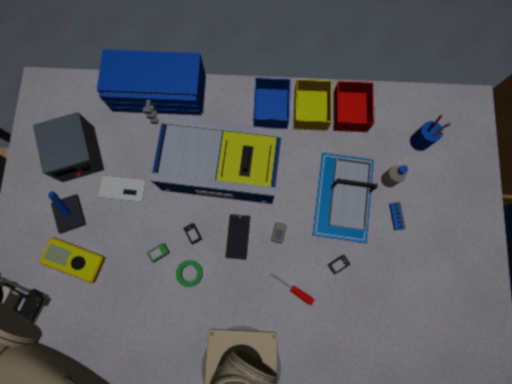

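View pics/wrist0.png

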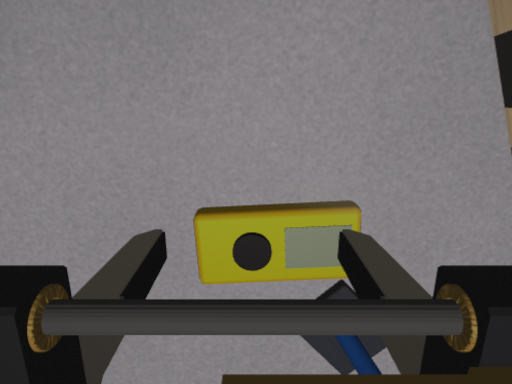

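The bench has four bricks in view: grey (279,232), green (158,253), and two dark ones at (193,233) and (340,264) in the top view. The tray is on the mat at (350,195) and the hatch grip at (246,160). I'll zoom in next.

```bash
cat > h.py <<'E'
from plant import *
import cv2,numpy as np
from scipy.spatial.transform import Rotation as R
def cam(n):
    s=read_state();c=read_camera(n)
    c["f"]=192/np.tan(np.radians(c["vertical_fov"]/2))
    if n=="wrist":
        T=np.eye(4);T[:3,:3]=R.from_rotvec(s["orientation"]).as_matrix();T[:3,3]=s["tool_pos"]
        c["world_from_camera"]=T@c["hand_eye"]
    c["bgr"]=c["frame"][:,:,::-1].copy()
    return c
def ray(c,p,z):
    T=c["world_from_camera"];d=T[:3,:3]@np.array([(p[0]-c["cx"])/c["f"],(p[1]-c["cy"])/c["f"],1])
    o=T[:3,3];return o+d*(z-o[2])/d[2]
def proj(c,P):
    T=c["world_from_camera"];q=T[:3,:3].T@(np.array(P)-T[:3,3]);return np.array([c["cx"]+c["f"]*q[0]/q[2],c["cy"]+c["f"]*q[1]/q[2]])
def blobs(c,mask,z,amin=30):
    n,l,st,ce=cv2.connectedComponentsWithStats(mask.astype(np.uint8))
    for i in range(1,n):
        if st[i,4]<amin: continue
        ct=max(cv2.findContours((l==i).astype(np.uint8),cv2.RETR_EXTERNAL,cv2.CHAIN_APPROX_NONE)[0],key=len)[:,0]
        W=np.array([ray(c,p,z)[:2] for p in ct]).astype(np.float32)
        (x,y),(w,h),a=cv2.minAreaRect(W*1000)
        if w<h:w,h,a=h,w,a+90
        print(ce[i].round(),st[i,4],"rect mm",round(x),round(y),round(w),round(h),"long-axis yaw",round(((a+90)%180)-90,1))
def state():
    s=read_state();Rm=R.from_rotvec(s["orientation"]).as_matrix()
    print("t",round(s["t"],2),"tcp",s["tool_pos"].round(4),"open",round(s["opening"],4),"F",s["force"].round(1),"\n",Rm.round(3));print("q",s["q"].round(3));return s,Rm
def solve(pos,Rt=None,yaw=None):
    """print shift/turn numbers to reach pos with tool-down; yaw= world angle of tool y (jaw) axis"""
    s=read_state();R0=R.from_rotvec(s["orientation"]).as_matrix()
    if Rt is None:
        if yaw is None: Rt=R0
        else:
            best=None
            for k in(0,np.pi):
                a=yaw+k;y=np.array([np.cos(a),np.sin(a),0]);z=np.array([0,0,-1.]);M=np.c_[np.cross(y,z),y,z]
                v=R.from_matrix(R0.T@M).magnitude()
                if best is None or v<best[0]:best=(v,M)
            Rt=best[1]
    sh=R0.T@(np.array(pos)-s["tool_pos"])/0.5
    tu=R.from_matrix(R0.T@Rt).as_rotvec()/(np.pi/2)
    n=max(np.linalg.norm(sh)*.5/.05,np.linalg.norm(tu)*90/8.59)
    print("shift",sh.round(3),"turn",tu.round(3),"rows>=",round(n,1));return Rt
E
python3 - <<'E'
from h import *
c=cam("top");b=c["bgr"]
cv2.imwrite("pics/t1.png",cv2.resize(b[100:290,130:330],None,fx=3.8,fy=3,interpolation=2)[:600,:800])
cv2.imwrite("pics/t2.png",cv2.resize(b[130:290,290:420],None,fx=3.7,fy=3.7,interpolation=2))
hsv=cv2.cvtColor(b,cv2.COLOR_BGR2HSV)
H,S,V=cv2.split(hsv)
box=np.zeros_like(V);box[205:290,140:400]=1
print("nongray-dark");blobs(c,(V<90)&(box>0),.028)
print("yellow");blobs(c,(H>24)&(H<35)&(S>150)&(V>100),.118,100)
print("mat");blobs(c,(H>95)&(H<112)&(S>120)&(V>130),.003,60)
for p in [(279,232),(158,253),(193,233),(340,264),(120,186)]:print(p,b[p[1],p[0]],b[p[1]+8,p[0]+4],ray(c,p,.028).round(3))
E
```

```text
nongray-dark
[365. 216.] 40 rect mm 482 -380 76 5 long-axis yaw -5.1
[392. 217.] 42 rect mm 484 -467 80 5 long-axis yaw 9.7
[238. 237.] 963 rect mm 398 31 144 70 long-axis yaw -2.2
[192. 233.] 177 rect mm 402 177 66 40 long-axis yaw 31.0
[278. 234.] 178 rect mm 415 -100 60 37 long-axis yaw -12.2
[162. 254.] 75 rect mm 328 269 68 34 long-axis yaw -26.8
[339. 263.] 177 rect mm 325 -294 65 41 long-axis yaw -55.3
[183. 273.] 38 rect mm 274 196 50 22 long-axis yaw 4.8
yellow
[311. 106.] 935 rect mm 821 -187 105 98 long-axis yaw 0.4
[246. 158.] 2177 rect mm 636 13 168 159 long-axis yaw 85.6
[ 75. 261.] 973 rect mm 299 518 171 78 long-axis yaw 72.8
mat
[270. 109.] 416 rect mm 861 -61 101 76 long-axis yaw -90.0
[330. 207.] 1365 rect mm 550 -316 284 178 long-axis yaw -5.5
(279, 232) [74 69 65] [101  97  99] [ 0.418 -0.103  0.028]
(158, 253) [125 122 124] [123 116 119] [0.333 0.283 0.028]
(193, 233) [125 122 124] [45 42 44] [0.402 0.176 0.028]
(340, 264) [125 122 124] [122 116 118] [ 0.325 -0.3    0.028]
(120, 186) [141 140 137] [106 105 102] [0.546 0.431 0.028]
```

```bash
python3 - <<'E'
from h import *
c=cam("scene");b=c["bgr"]
cv2.imwrite("pics/s1.png",cv2.resize(b[100:350,110:390],None,fx=2.4,fy=2.4,interpolation=2))
E
```

```text
(no output)
```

View pics/t1.png

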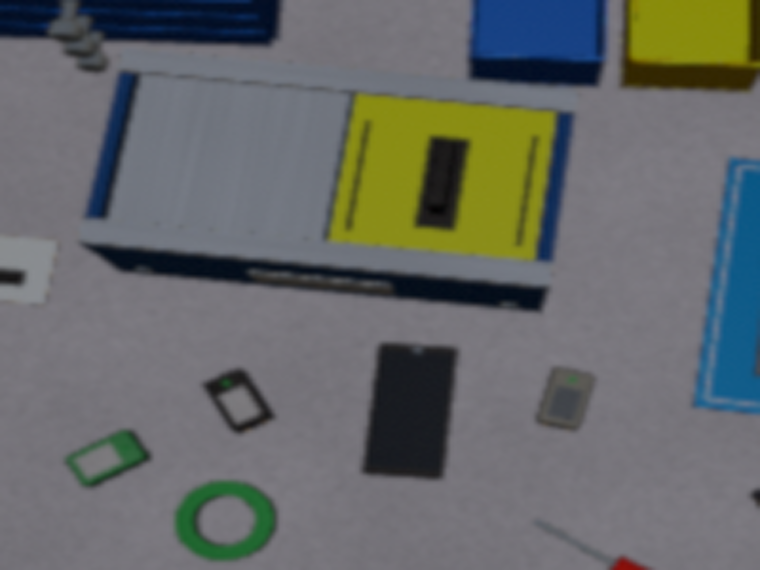

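View pics/t2.png

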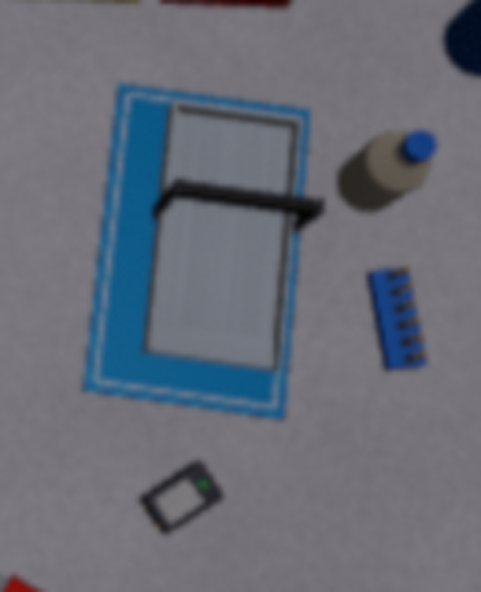

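View pics/s1.png

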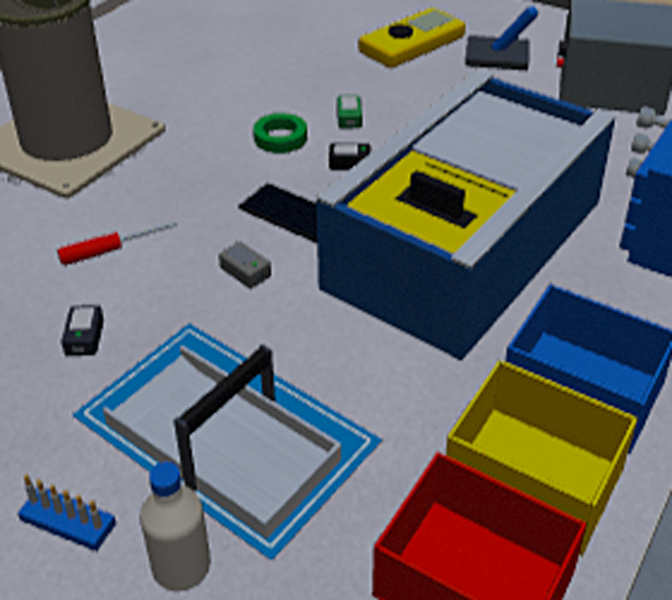

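```bash
python3 - <<'E'
from h import *
state()
c=cam("top");b=c["bgr"]
hsv=cv2.cvtColor(b,cv2.COLOR_BGR2HSV);H,S,V=cv2.split(hsv)
m=(H>50)&(H<85)&(S>80);
k=np.zeros_like(m);k[235:270,140:178]=1
blobs(c,m&k,.028)
solve([.335,.270,.20],yaw=np.radians(-27+90))
E
```

```text
t 0.25 tcp [0.206  0.5632 0.2181] open 0.0928 F [ 0.7 -0.   0.7] 
 [[-0.939  0.344 -0.   ]
 [ 0.344  0.939 -0.001]
 [ 0.    -0.001 -1.   ]]
q [ 1.135  0.131  1.489  0.     1.523 -0.085]
[160. 252.] 111 rect mm 334 284 60 36 long-axis yaw -54.2
shift [-0.444 -0.462  0.037] turn [-0.    -0.     0.077] rows>= 6.4
```

```bash
python3 - <<'E'
from h import *
solve([.334,.284,.19],yaw=np.radians(-54+90))
E
```

```text
shift [-0.432 -0.437  0.057] turn [-0.     0.     0.377] rows>= 6.2
```

Emit:
jog_arm:
  motion: [1,-0.432,-0.437,0.057,0,0,0.377,1,-0.432,-0.437,0.057,0,0,0.377,1,-0.432,-0.437,0.057,0,0,0.377,1,-0.432,-0.437,0.057,0,0,0.377,1,-0.432,-0.437,0.057,0,0,0.377,1,-0.432,-0.437,0.057,0,0,0.377,1,-0.432,-0.437,0.057,0,0,0.377,1,-0.432,-0.437,0.057,0,0,0.377]

```text
t: 1.1
tool_pos: [0.3345, 0.2827, 0.1899]
orientation: [1.432, 2.796, -0.0]
force: [0.2, 0.6, 0.4]
opening: 0.093
```

```bash
python3 - <<'E'
from h import *
state()
c=cam("wrist");cv2.imwrite("pics/w1.png",c["bgr"])
print(proj(c,[.334,.284,.028]),proj(c,[.402,.177,.028]))
t=cam("top");cv2.imwrite("pics/t3.png",cv2.resize(t["bgr"][200:384,0:300],None,fx=2.6,fy=2.6))
E
```

```text
t 1.1 tcp [0.3345 0.2827 0.1899] open 0.093 F [0.2 0.6 0.4] 
 [[-0.585  0.811 -0.   ]
 [ 0.811  0.585 -0.   ]
 [-0.    -0.    -1.   ]]
q [ 0.585 -0.309  1.954 -0.     1.497 -0.04 ]
[251.91532728 175.27201261] [245.30843667 286.59648426]
```

View pics/w1.png

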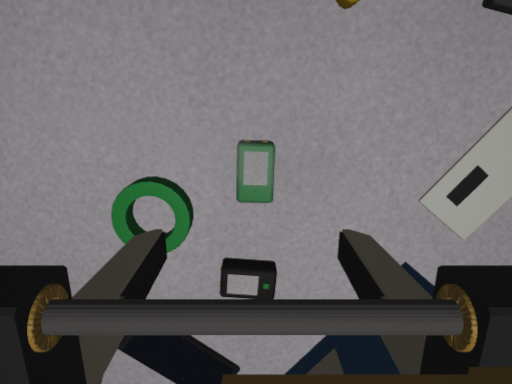

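View pics/t3.png

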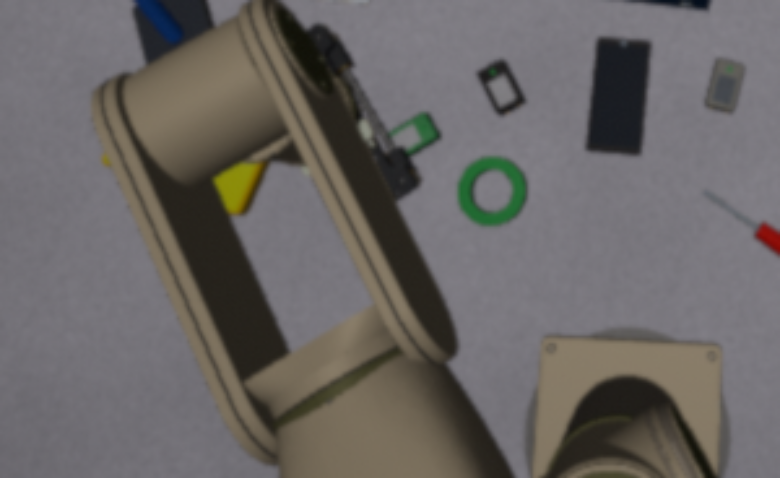

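Wrist view: the green brick is at (255,171), upright in the image, close to the predicted (252,175). The black brick is at (248,280).

```bash
python3 - <<'E'
from h import *
c=cam("wrist");hsv=cv2.cvtColor(c["bgr"],cv2.COLOR_BGR2HSV);H,S,V=cv2.split(hsv)
m=(H>45)&(H<90)&(S>60);k=np.zeros_like(m);k[120:225,220:300]=1
blobs(c,m&k,.028)
Rt=solve([.334,.284,.004],yaw=np.radians(-54+90))
E
```

```text
[255. 178.] 1208 rect mm 335 288 62 36 long-axis yaw -55.7
shift [-0.002 -0.     0.372] turn [-0. -0.  0.] rows>= 3.7
```

Emit:
jog_arm:
  motion: [1,0.006,0.005,0.1,0,0,0.019,1,0.006,0.005,0.2,0,0,0.019,1,0.006,0.005,0.28,0,0,0.019,1,0.006,0.005,0.34,0,0,0.019,1,0.006,0.005,0.372,0,0,0.019,1,0.006,0.005,0.372,0,0,0.019,0.2,0.006,0.005,0.372,0,0,0.019,0.2,0.006,0.005,0.372,0,0,0.019]
  grip_force: 25

```text
t: 2.05
tool_pos: [0.3336, 0.2901, 0.0046]
orientation: [-1.465, -2.779, -0.001]
force: [-0.5, -0.2, 0.3]
opening: 0.0817
```

Emit:
jog_arm:
  motion: [0.2,0,0,0,0,0,0,0.2,0,0,0,0,0,0,0.2,0,0,0,0,0,0]

```text
t: 2.35
tool_pos: [0.3338, 0.2903, 0.005]
orientation: [1.465, 2.779, 0.002]
force: [0.2, 0.1, 0.3]
opening: 0.0576
```

Emit:
jog_arm:
  motion: [0.2,0,0,0,0,0,0,0.2,0,0,0,0,0,0,0.2,0,0,0,0,0,0,0.2,0,0,0,0,0,0]

```text
t: 2.75
tool_pos: [0.3339, 0.2903, 0.0051]
orientation: [1.465, 2.779, 0.002]
force: [-0.2, -0.7, 0.2]
opening: 0.0379
```

Emit:
jog_arm:
  motion: [0.2,0,0,-0.1,0,0,0,0.2,0,0,-0.2,0,0,0,0.2,0,0,-0.36,0,0,0,0.2,0,0,-0.36,0,0,0]

```text
t: 3.15
tool_pos: [0.3348, 0.2908, 0.1893]
orientation: [1.464, 2.777, 0.009]
force: [1.0, 0.2, -0.9]
opening: 0.0379
```

```bash
python3 - <<'E'
from h import *
state()
c=cam("wrist");cv2.imwrite("pics/w2.png",c["bgr"])
t=cam("top");b=t["bgr"];H,S,V=cv2.split(cv2.cvtColor(b,cv2.COLOR_BGR2HSV))
# mat / tray zoom
cv2.imwrite("pics/t4.png",cv2.resize(b[140:260,300:400],None,fx=5,fy=5,interpolation=2))
s=cam("scene");cv2.imwrite("pics/s2.png",cv2.resize(s["bgr"][220:340,130:280],None,fx=5,fy=5,interpolation=2))
E
```

```text
t 3.15 tcp [0.3348 0.2908 0.1893] open 0.0379 F [ 1.   0.2 -0.9] 
 [[-0.565  0.825  0.005]
 [ 0.825  0.565  0.004]
 [ 0.     0.006 -1.   ]]
q [ 5.990e-01 -2.990e-01  1.947e+00  0.000e+00  1.488e+00 -1.000e-03]
```

View pics/w2.png

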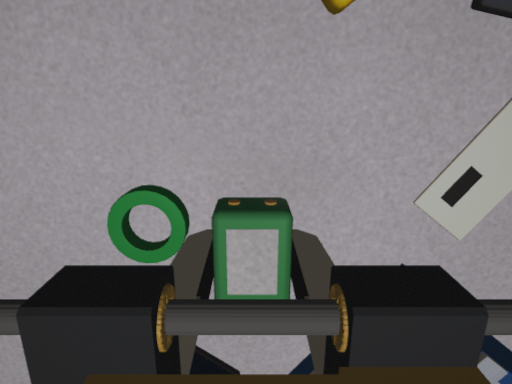

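View pics/t4.png

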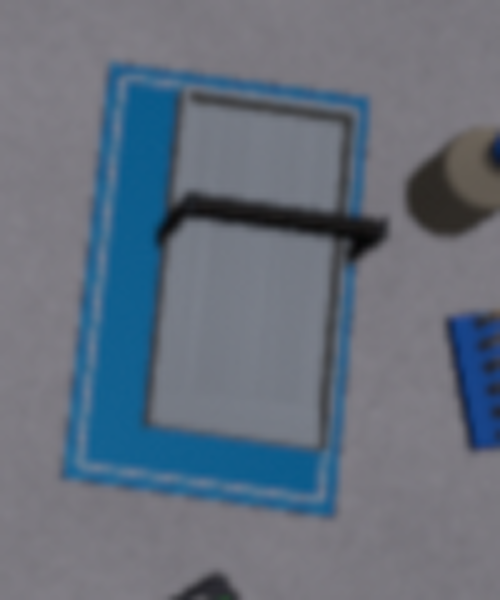

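View pics/s2.png

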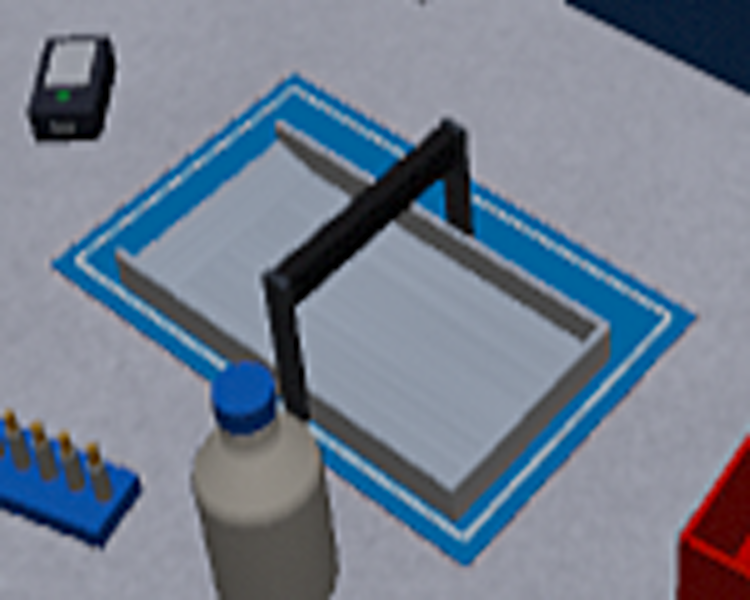

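```bash
python3 - <<'E'
from h import *
t=cam("top");s=cam("scene")
for p in[(183,90),(352,116),(325,447),(147,425)]:print("rim",ray(t,np.array(p)/5+[300,140],.029).round(4))
for p in[(110,62),(370,98),(335,517),(63,478)]:print("mat",ray(t,np.array(p)/5+[300,140],.003).round(4))
for p in[(190,197),(387,225)]:print("bar top ends",ray(t,np.array(p)/5+[300,140],.105).round(4))
for p in[(448,122),(278,283)]:print("bar scene",ray(s,np.array(p)/5+[130,220],.105).round(4))
for p in[(605,325),(450,492)]:print("rim scene",ray(s,np.array(p)/5+[130,220],.029).round(4))
for p in[(296,73),(696,317),(467,567),(52,265)]:print("mat scene",ray(s,np.array(p)/5+[130,220],.003).round(4))
E
```

```text
rim [ 0.676  -0.2881  0.029 ]
rim [ 0.6629 -0.4013  0.029 ]
rim [ 0.4392 -0.3802  0.029 ]
rim [ 0.4482 -0.2651  0.029 ]
mat [ 0.702  -0.2431  0.003 ]
mat [ 0.6842 -0.4216  0.003 ]
mat [ 0.3967 -0.3933  0.003 ]
mat [ 0.4139 -0.2149  0.003 ]
bar top ends [ 0.5826 -0.277   0.105 ]
bar top ends [ 0.5703 -0.3995  0.105 ]
bar scene [ 0.5807 -0.2761  0.105 ]
bar scene [ 0.5746 -0.3988  0.105 ]
rim scene [ 0.6804 -0.2892  0.029 ]
rim scene [ 0.6709 -0.4059  0.029 ]
mat scene [ 0.4196 -0.213   0.003 ]
mat scene [ 0.7059 -0.2429  0.003 ]
mat scene [ 0.6888 -0.4198  0.003 ]
mat scene [ 0.4025 -0.3916  0.003 ]
```

```bash
python3 - <<'E'
from h import *
t=cam("top");s=cam("scene")
print(ray(s,np.array([245,380])/5+[130,220],.14),ray(t,[404.5,169],.14))
Rt=solve([.52,-.295,.19],yaw=np.radians(84.5));print(Rt.round(2))
solve([.5202,-.3013,.19],yaw=np.radians(84.5))
E
```

```text
[ 0.61760405 -0.46581128  0.14      ] [ 0.61564332 -0.4719099   0.14      ]
shift [-1.176 -0.351 -0.014] turn [-0.001 -0.001 -0.557] rows>= 12.3
[[-1.   0.1  0. ]
 [ 0.1  1.   0. ]
 [ 0.   0.  -1. ]]
shift [-1.187 -0.358 -0.014] turn [-0.001 -0.001 -0.557] rows>= 12.4
```

Emit:
jog_arm:
  motion: [0.2,-0.8,-0.24,-0.014,0,0,-0.4,0.2,-0.8,-0.24,-0.014,0,0,-0.4,0.2,-0.8,-0.24,-0.014,0,0,-0.4,0.2,-0.8,-0.24,-0.014,0,0,-0.4,0.2,-0.8,-0.24,-0.014,0,0,-0.4,0.2,-0.8,-0.24,-0.014,0,0,-0.4,0.2,-0.8,-0.24,-0.014,0,0,-0.4,0.2,-0.8,-0.24,-0.014,0,0,-0.4]

```text
t: 4.3
tool_pos: [0.4408, -0.0513, 0.1877]
orientation: [-0.534, -3.091, 0.001]
force: [0.4, 1.6, -1.0]
opening: 0.0377
```

```bash
python3 - <<'E'
from h import *
state();solve([.5202,-.3013,.17],yaw=np.radians(84.5))
E
```

```text
t 4.3 tcp [ 0.4408 -0.0513  0.1877] open 0.0377 F [ 0.4  1.6 -1. ] 
 [[-0.942  0.335 -0.004]
 [ 0.335  0.942 -0.   ]
 [ 0.004 -0.002 -1.   ]]
q [-2.300e-01 -2.850e-01  1.939e+00 -1.000e-03  1.492e+00 -1.459e+00]
shift [-0.317 -0.418  0.035] turn [-0.001 -0.003 -0.157] rows>= 5.3
```

Emit:
jog_arm:
  motion: [0.2,-0.317,-0.418,0.035,0,0,-0.157,0.2,-0.317,-0.418,0.035,0,0,-0.157,0.2,-0.317,-0.418,0.035,0,0,-0.157,0.2,-0.317,-0.418,0.035,0,0,-0.157,0.2,-0.317,-0.418,0.035,0,0,-0.157,0.2,-0.317,-0.418,0.035,0,0,-0.157,0.2,-0.317,-0.418,0.035,0,0,-0.157]

```text
t: 5.0
tool_pos: [0.5187, -0.3034, 0.1667]
orientation: [-0.154, -3.129, -0.002]
force: [-0.6, 0.6, -1.4]
opening: 0.0379
```

```bash
python3 - <<'E'
from h import *
state();solve([.5202,-.3013,.036],yaw=np.radians(84.5))
c=cam("wrist");cv2.imwrite("pics/w3.png",c["bgr"])
X=np.array([.9954,-.0958,0]);Y=np.array([.0958,.9954,0]);O=np.array([.562,-.3365,.003])
for a in [(-115,61,12),(-115,-61,12),(115,61,26),(115,-61,26),(15,61,102),(15,-61,102)]:
    print(a,proj(c,O+X*a[0]/1000+Y*a[1]/1000+[0,0,a[2]/1000]).round())
E
```

```text
t 5.0 tcp [ 0.5187 -0.3034  0.1667] open 0.0379 F [-0.6  0.6 -1.4] 
 [[-0.995  0.098 -0.008]
 [ 0.098  0.995  0.002]
 [ 0.008  0.001 -1.   ]]
q [-0.613  0.17   1.54  -0.003  1.439 -2.084]
shift [-0.005  0.004  0.261] turn [ 0.001 -0.005 -0.002] rows>= 2.6
(-115, 61, 12) [286. 107.]
(-115, -61, 12) [153. 107.]
(115, 61, 26) [282. 330.]
(115, -61, 26) [167. 330.]
(15, 61, 102) [293. 285.]
(15, -61, 102) [134. 285.]
```

View pics/w3.png

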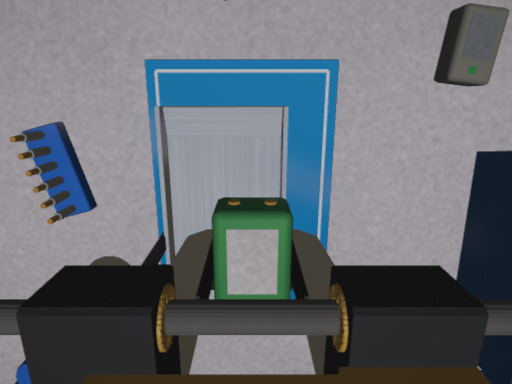

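Emit:
jog_arm:
  motion: [0.2,-0.005,0.004,0.09,0,-0.005,0,0.2,-0.005,0.004,0.18,0,-0.005,0,0.2,-0.005,0.004,0.265,0,-0.005,0,0.2,-0.005,0.004,0.265,0,-0.005,0,0.2,-0.005,0.004,0.265,0,-0.005,0,0.5,-0.005,0.004,0.265,0,-0.005,0,0.5,-0.005,0.004,0.265,0,-0.005,0,0.5,-0.005,0.004,0.265,0,-0.005,0]

```text
t: 5.85
tool_pos: [0.5206, -0.2995, 0.0353]
orientation: [0.152, 3.137, 0.002]
force: [-0.8, -0.2, -0.3]
opening: 0.0463
```

Emit:
jog_arm:
  motion: [0.5,0,0,-0.1,0,0,0,0.5,0,0,-0.2,0,0,0,0.5,0,0,-0.34,0,0,0,1,0,0,-0.34,0,0,0]

```text
t: 6.25
tool_pos: [0.5226, -0.3011, 0.2123]
orientation: [0.152, 3.13, -0.005]
force: [1.9, -0.4, 0.7]
opening: 0.0509
```

```bash
python3 - <<'E'
from h import *
state()
c=cam("wrist");cv2.imwrite("pics/w4.png",c["bgr"])
t=cam("top");b=t["bgr"];H,S,V=cv2.split(cv2.cvtColor(b,cv2.COLOR_BGR2HSV))
cv2.imwrite("pics/t5.png",cv2.resize(b[120:310,130:430],None,fx=2.6,fy=2.6,interpolation=2))
box=np.zeros_like(V);box[205:290,140:400]=1
blobs(t,(V<90)&(box>0),.028)
E
```

```text
t 6.25 tcp [ 0.5226 -0.3011  0.2123] open 0.0509 F [ 1.9 -0.4  0.7] 
 [[-0.995  0.097  0.008]
 [ 0.097  0.995 -0.004]
 [-0.008 -0.003 -1.   ]]
q [-6.090e-01  1.330e-01  1.497e+00  1.000e-03  1.503e+00 -2.082e+00]
[323. 248.] 1036 rect mm 309 -247 341 247 long-axis yaw -34.0
[365. 216.] 37 rect mm 482 -380 76 5 long-axis yaw -5.1
[387. 223.] 424 rect mm 466 -454 140 43 long-axis yaw -28.3
[238. 237.] 954 rect mm 398 31 143 70 long-axis yaw -2.2
[192. 233.] 165 rect mm 401 178 65 39 long-axis yaw 31.0
[277. 235.] 158 rect mm 412 -99 55 36 long-axis yaw -13.8
```

View pics/w4.png

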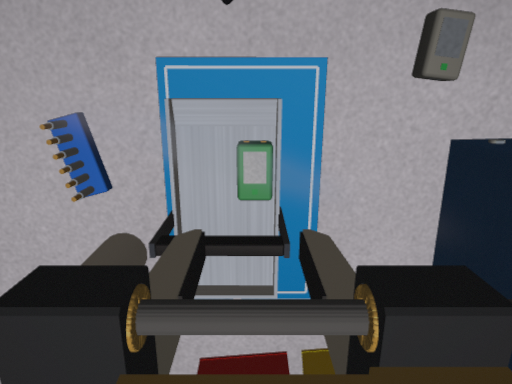

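View pics/t5.png

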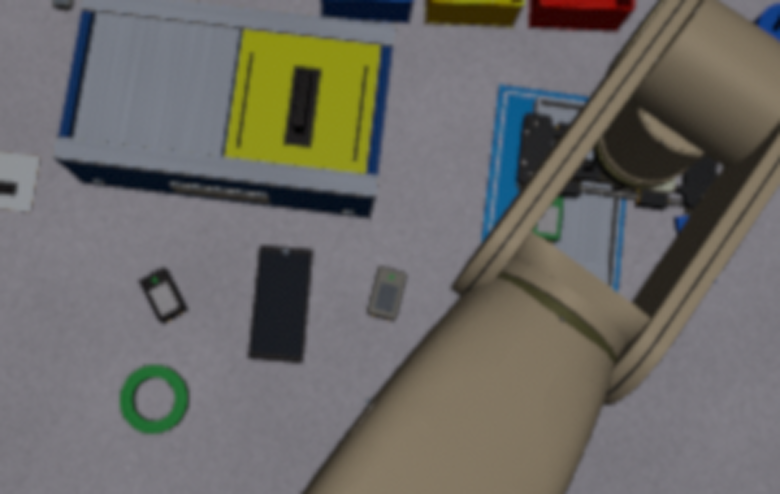

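Green lies flat in the tray at (255,170) in the wrist view. Next is the dark blue-grey brick.

```bash
python3 - <<'E'
from h import *
solve([.325,-.294,.19],yaw=np.radians(35))
E
```

```text
shift [ 0.396 -0.024  0.039] turn [0.    0.006 0.549] rows>= 5.8
```

Emit:
jog_arm:
  motion: [1,0.396,-0.024,0.039,0,0.006,0.549,1,0.396,-0.024,0.039,0,0.006,0.549,1,0.396,-0.024,0.039,0,0.006,0.549,1,0.396,-0.024,0.039,0,0.006,0.549,1,0.396,-0.024,0.039,0,0.006,0.549,1,0.396,-0.024,0.039,0,0.006,0.549,1,0.396,-0.024,0.039,0,0.006,0.549,1,0.396,-0.024,0.039,0,0.006,0.549]

```text
t: 7.15
tool_pos: [0.3246, -0.2939, 0.1894]
orientation: [-1.445, -2.789, -0.001]
force: [0.3, 0.6, -0.6]
opening: 0.0932
```

```bash
python3 - <<'E'
from h import *
state()
c=cam("wrist");cv2.imwrite("pics/w5.png",c["bgr"])
V=c["bgr"].max(2);k=np.zeros(V.shape,bool);k[60:235,170:340]=1
blobs(c,(V<80)&k,.028,200)
Rt=solve([.325,-.294,.004],yaw=np.radians(35))
E
```

```text
t 7.15 tcp [ 0.3246 -0.2939  0.1894] open 0.0932 F [ 0.3  0.6 -0.6] 
 [[-0.577  0.817 -0.   ]
 [ 0.817  0.577  0.001]
 [ 0.001  0.    -1.   ]]
q [-8.530e-01 -3.080e-01  1.954e+00  1.000e-03  1.497e+00 -1.468e+00]
[251. 184.] 1039 rect mm 324 -294 63 37 long-axis yaw -54.8
shift [-0.001  0.     0.371] turn [ 0.    -0.001  0.003] rows>= 3.7
```

View pics/w5.png

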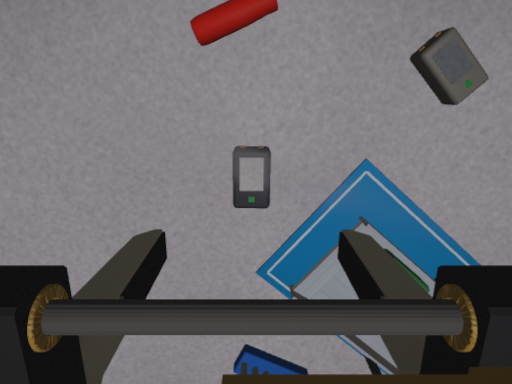

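Emit:
jog_arm:
  motion: [0.7,0,0,0.1,0,0,0,0.7,0,0,0.2,0,0,0,0.7,0,0,0.28,0,0,0,0.7,0,0,0.34,0,0,0,0.7,0,0,0.371,0,0,0,0.7,0,0,0.371,0,0,0,0.2,0,0,0.371,0,0,0,0.2,0,0,0.371,0,0,0]

```text
t: 8.0
tool_pos: [0.3248, -0.2936, 0.0041]
orientation: [-1.442, -2.79, -0.002]
force: [-0.2, -0.5, 0.2]
opening: 0.0537
```

Emit:
jog_arm:
  motion: [0.2,0,0,0,0,0,0,0.2,0,0,0,0,0,0,0.2,0,0,0,0,0,0,0.2,0,0,0,0,0,0]

```text
t: 8.4
tool_pos: [0.325, -0.2937, 0.0044]
orientation: [-1.442, -2.79, -0.001]
force: [0.4, 0.6, 1.8]
opening: 0.0379
```

Emit:
jog_arm:
  motion: [0.2,0,0,-0.1,0,0,0,0.2,0,0,-0.2,0,0,0,0.2,0,0,-0.36,0,0,0,0.2,0,0,-0.36,0,0,0]

```text
t: 8.8
tool_pos: [0.3259, -0.2949, 0.1887]
orientation: [1.441, 2.787, -0.001]
force: [0.8, -0.9, -0.9]
opening: 0.038
```

```bash
python3 - <<'E'
from h import *
state()
solve([.5148,-.3615,.18],yaw=np.radians(84.5))
E
```

```text
t 8.8 tcp [ 0.3259 -0.2949  0.1887] open 0.038 F [ 0.8 -0.9 -0.9] 
 [[-0.578  0.816  0.003]
 [ 0.816  0.578 -0.003]
 [-0.004  0.001 -1.   ]]
q [-8.530e-01 -3.090e-01  1.956e+00  1.000e-03  1.491e+00 -1.470e+00]
shift [-0.327  0.231  0.019] turn [-0.001  0.003 -0.546] rows>= 5.7
```

Emit:
jog_arm:
  motion: [0.2,-0.327,0.231,0.019,0,0.003,-0.546,0.2,-0.327,0.231,0.019,0,0.003,-0.546,0.2,-0.327,0.231,0.019,0,0.003,-0.546,0.2,-0.327,0.231,0.019,0,0.003,-0.546,0.2,-0.327,0.231,0.019,0,0.003,-0.546,0.2,-0.327,0.231,0.019,0,0.003,-0.546,0.2,-0.327,0.231,0.019,0,0.003,-0.546,0.2,-0.327,0.231,0.019,0,0.003,-0.546]

```text
t: 9.6
tool_pos: [0.5145, -0.3614, 0.1798]
orientation: [-0.157, -3.136, 0.0]
force: [-0.1, -0.1, -0.6]
opening: 0.0381
```

```bash
python3 - <<'E'
from h import *
state()
solve([.5148,-.3615,.036],yaw=np.radians(84.5))
E
```

```text
t 9.6 tcp [ 0.5145 -0.3614  0.1798] open 0.0381 F [-0.1 -0.1 -0.6] 
 [[-0.995  0.1   -0.001]
 [ 0.1    0.995 -0.   ]
 [ 0.001 -0.    -1.   ]]
q [-6.930e-01  2.280e-01  1.450e+00 -1.000e-03  1.464e+00 -2.164e+00]
shift [-0.001 -0.     0.288] turn [-0.    -0.001 -0.002] rows>= 2.9
```

Emit:
jog_arm:
  motion: [0.2,0,0,0.1,0,0,0,0.2,0,0,0.2,0,0,0,0.2,0,0,0.288,0,0,0,0.2,0,0,0.288,0,0,0,0.5,0,0,0.288,0,0,0,0.5,0,0,0.288,0,0,0,0.5,0,0,0.288,0,0,0,0.5,0,0,0.288,0,0,0]

```text
t: 10.4
tool_pos: [0.5157, -0.3627, 0.0386]
orientation: [0.157, 3.135, -0.004]
force: [1.5, 0.3, -0.1]
opening: 0.046
```

Emit:
jog_arm:
  motion: [0.5,0,0,-0.1,0,0,0,0.5,0,0,-0.2,0,0,0,0.5,0,0,-0.34,0,0,0,1,0,0,-0.34,0,0,0]

```text
t: 10.8
tool_pos: [0.5174, -0.3638, 0.2165]
orientation: [0.157, 3.128, -0.013]
force: [0.6, 0.5, 0.2]
opening: 0.0508
```

```bash
python3 - <<'E'
from h import *
state()
c=cam("wrist");cv2.imwrite("pics/w6.png",c["bgr"])
t=cam("top");b=t["bgr"];V=b.max(2)
cv2.imwrite("pics/t6.png",cv2.resize(b[120:310,130:430],None,fx=2.6,fy=2.6,interpolation=2))
box=np.zeros_like(V);box[205:290,140:400]=1
blobs(t,(V<90)&(box>0),.028)
solve([.415,-.100,.19],yaw=np.radians(90-12))
E
```

```text
t 10.8 tcp [ 0.5174 -0.3638  0.2165] open 0.0508 F [0.6 0.5 0.2] 
 [[-0.995  0.1    0.01 ]
 [ 0.1    0.995 -0.009]
 [-0.01  -0.008 -1.   ]]
q [-6.930e-01  2.060e-01  1.409e+00 -1.000e-03  1.514e+00 -2.164e+00]
[342. 245.] 1173 rect mm 391 -281 404 245 long-axis yaw -80.3
[392. 218.] 35 rect mm 484 -467 80 5 long-axis yaw 9.7
[238. 237.] 953 rect mm 398 31 143 70 long-axis yaw -2.2
[192. 233.] 164 rect mm 401 178 65 39 long-axis yaw 30.7
[277. 235.] 156 rect mm 412 -99 55 36 long-axis yaw -13.8
shift [0.258 0.506 0.045] turn [-0.005  0.008  0.069] rows>= 5.7
```

View pics/w6.png

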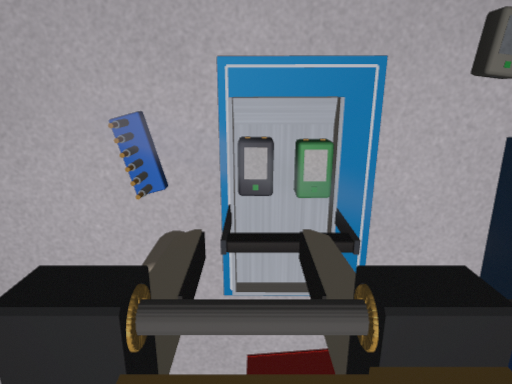

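Both bricks lie flat side by side in the tray, at (256,166) and (314,168). Grey is next.

Emit:
jog_arm:
  motion: [1,0.258,0.506,0.045,-0.005,0.008,0.069,1,0.258,0.506,0.045,-0.005,0.008,0.069,1,0.258,0.506,0.045,-0.005,0.008,0.069,1,0.258,0.506,0.045,-0.005,0.008,0.069,1,0.258,0.506,0.045,-0.005,0.008,0.069,1,0.258,0.506,0.045,-0.005,0.008,0.069,1,0.258,0.506,0.045,-0.005,0.008,0.069,1,0.258,0.506,0.045,-0.005,0.008,0.069]

```text
t: 11.7
tool_pos: [0.4151, -0.0995, 0.1898]
orientation: [0.325, 3.125, -0.001]
force: [0.6, -0.2, 0.4]
opening: 0.0933
```

```bash
python3 - <<'E'
from h import *
state()
c=cam("wrist");cv2.imwrite("pics/w7.png",c["bgr"])
V=c["bgr"].max(2);k=np.zeros(V.shape,bool);k[60:240,170:340]=1
print(c["bgr"][175,235:275:6].tolist())
blobs(c,(V<92)&k,.028,200)
solve([.415,-.100,.004],yaw=np.radians(90-12))
E
```

```text
t 11.7 tcp [ 0.4151 -0.0995  0.1898] open 0.0933 F [ 0.6 -0.2  0.4] 
 [[-0.979  0.206  0.   ]
 [ 0.206  0.979 -0.001]
 [-0.    -0.001 -1.   ]]
q [-3.550e-01 -3.440e-01  1.981e+00 -1.000e-03  1.504e+00 -1.718e+00]
[[112, 116, 119], [118, 114, 113], [119, 115, 114], [119, 115, 114], [119, 115, 114], [126, 130, 134], [166, 161, 166]]
[337.  88.] 229 rect mm 357 -5 58 5 long-axis yaw -7.8
shift [0.001 0.001 0.372] turn [-0.001  0.     0.001] rows>= 3.7
```

View pics/w7.png

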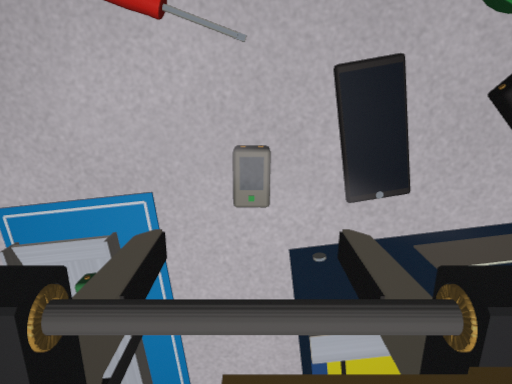

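The grey brick is at (251,176), aligned with the jaws. Descending.

Emit:
jog_arm:
  motion: [0.7,0,0,0.1,0,0,0,0.7,0,0,0.2,0,0,0,0.7,0,0,0.28,0,0,0,0.7,0,0,0.34,0,0,0,0.7,0,0,0.371,0,0,0,0.7,0,0,0.371,0,0,0,0.2,0,0,0.371,0,0,0,0.2,0,0,0.371,0,0,0]

```text
t: 12.55
tool_pos: [0.4159, -0.1011, 0.005]
orientation: [0.328, 3.124, -0.002]
force: [-0.4, -0.7, 0.6]
opening: 0.0533
```

Emit:
jog_arm:
  motion: [0.2,0,0,0,0,0,0,0.2,0,0,0,0,0,0,0.2,0,0,0,0,0,0,0.2,0,0,0,0,0,0]

```text
t: 12.95
tool_pos: [0.4165, -0.1015, 0.0057]
orientation: [0.328, 3.122, -0.003]
force: [-0.7, -1.2, 4.5]
opening: 0.0381
```

Emit:
jog_arm:
  motion: [0.2,0,0,-0.1,0,0,0,0.2,0,0,-0.2,0,0,0,0.2,0,0,-0.36,0,0,0,0.2,0,0,-0.36,0,0,0]

```text
t: 13.35
tool_pos: [0.4172, -0.1013, 0.1897]
orientation: [0.327, 3.118, -0.004]
force: [1.0, -0.3, -0.9]
opening: 0.0378
```

```bash
python3 - <<'E'
from h import *
state()
solve([.6297,-.3105,.19],yaw=np.radians(84.5))
E
```

```text
t 13.35 tcp [ 0.4172 -0.1013  0.1897] open 0.0378 F [ 1.  -0.3 -0.9] 
 [[-0.978  0.207  0.006]
 [ 0.207  0.978 -0.003]
 [-0.006 -0.002 -1.   ]]
q [-3.570e-01 -3.430e-01  1.981e+00 -1.000e-03  1.497e+00 -1.719e+00]
shift [-0.502 -0.321  0.003] turn [-0.002  0.004 -0.072] rows>= 6.0
```

Emit:
jog_arm:
  motion: [0.2,-0.506,-0.321,0.003,0,0.004,-0.072,0.2,-0.506,-0.321,0.003,0,0.004,-0.072,0.2,-0.506,-0.321,0.003,0,0.004,-0.072,0.2,-0.506,-0.321,0.003,0,0.004,-0.072,0.2,-0.506,-0.321,0.003,0,0.004,-0.072,0.2,-0.506,-0.321,0.003,0,0.004,-0.072,0.2,-0.506,-0.321,0.003,0,0.004,-0.072,0.2,-0.506,-0.321,0.003,0,0.004,-0.072]

```text
t: 14.15
tool_pos: [0.631, -0.311, 0.1869]
orientation: [-0.151, -3.134, 0.0]
force: [0.0, 0.1, -1.4]
opening: 0.0377
```

```bash
python3 - <<'E'
from h import *
state()
solve([.632,-.3105,.036],yaw=np.radians(84.5))
E
```

```text
t 14.15 tcp [ 0.631  -0.311   0.1869] open 0.0377 F [ 0.   0.1 -1.4] 
 [[-0.995  0.096 -0.004]
 [ 0.096  0.995  0.   ]
 [ 0.004 -0.    -1.   ]]
q [-5.300e-01  4.290e-01  1.192e+00 -2.000e-03  1.524e+00 -2.004e+00]
shift [-0.003  0.001  0.302] turn [-0.    -0.003 -0.   ] rows>= 3.0
```

Emit:
jog_arm:
  motion: [0.2,-0.003,0,0.1,0,-0.003,0,0.2,-0.003,0,0.2,0,-0.003,0,0.2,-0.003,0,0.302,0,-0.003,0,0.2,-0.003,0,0.302,0,-0.003,0,0.5,-0.003,0,0.302,0,-0.003,0,0.5,-0.003,0,0.302,0,-0.003,0,0.5,-0.003,0,0.302,0,-0.003,0,0.5,-0.003,0,0.302,0,-0.003,0]

```text
t: 14.95
tool_pos: [0.6332, -0.3118, 0.0388]
orientation: [0.151, 3.134, -0.003]
force: [-0.1, -0.6, -0.4]
opening: 0.0463
```

Emit:
jog_arm:
  motion: [0.5,0,0,-0.1,0,0,0,0.5,0,0,-0.2,0,0,0,0.5,0,0,-0.34,0,0,0,1,0,0,-0.34,0,0,0]

```text
t: 15.35
tool_pos: [0.6347, -0.3127, 0.2173]
orientation: [0.151, 3.125, -0.011]
force: [0.3, -0.2, 0.8]
opening: 0.0509
```

```bash
python3 - <<'E'
from h import *
state()
c=cam("wrist");cv2.imwrite("pics/w8.png",c["bgr"])
t=cam("top");b=t["bgr"];V=b.max(2)
cv2.imwrite("pics/t7.png",cv2.resize(b[120:310,130:430],None,fx=2.6,fy=2.6,interpolation=2))
box=np.zeros_like(V);box[205:290,140:300]=1
blobs(t,(V<90)&(box>0),.028)
solve([.401,.178,.21],yaw=np.radians(90+31))
E
```

```text
t 15.35 tcp [ 0.6347 -0.3127  0.2173] open 0.0509 F [ 0.3 -0.2  0.8] 
 [[-0.995  0.096  0.012]
 [ 0.096  0.995 -0.007]
 [-0.013 -0.006 -1.   ]]
q [-0.53   0.41   1.162 -0.     1.556 -2.005]
[272. 251.] 276 rect mm 364 -88 306 11 long-axis yaw -30.9
[238. 237.] 955 rect mm 398 31 143 70 long-axis yaw -2.2
[192. 233.] 166 rect mm 401 178 65 39 long-axis yaw 31.0
[182. 273.] 31 rect mm 275 198 51 18 long-axis yaw -6.8
[200. 282.] 260 rect mm 245 138 90 59 long-axis yaw 40.3
shift [ 0.561  0.933 -0.   ] turn [-0.007  0.007 -0.406] rows>= 10.9
```

View pics/w8.png

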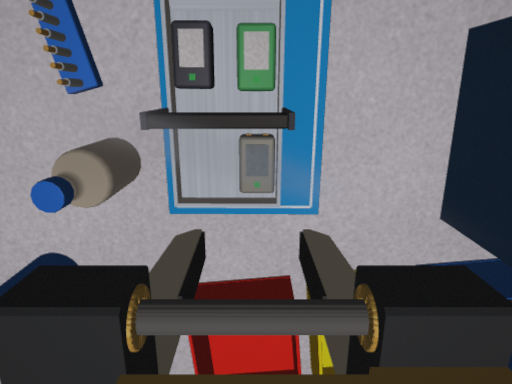

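View pics/t7.png

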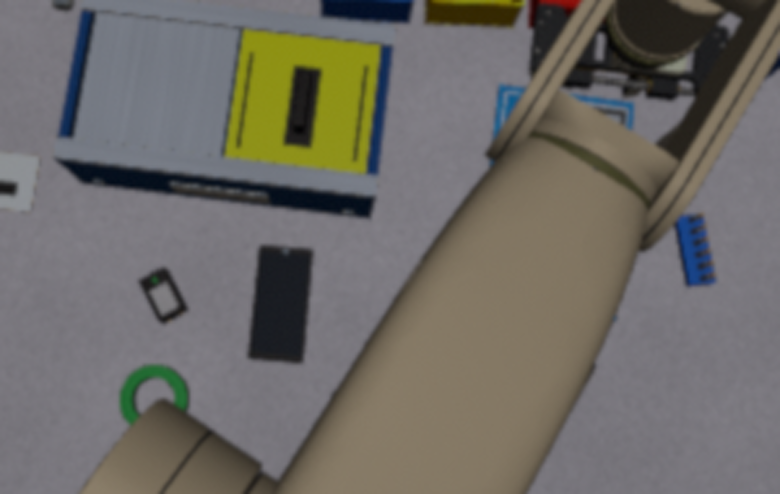

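Emit:
jog_arm:
  motion: [1,0.561,0.933,0,-0.007,0.007,-0.406,1,0.561,0.933,0,-0.007,0.007,-0.406,1,0.561,0.933,0,-0.007,0.007,-0.406,1,0.561,0.933,0,-0.007,0.007,-0.406,1,0.561,0.933,0,-0.007,0.007,-0.406,1,0.561,0.933,0,-0.007,0.007,-0.406,1,0.561,0.933,0,-0.007,0.007,-0.406,1,0.561,0.933,0,-0.007,0.007,-0.406]

```text
t: 16.25
tool_pos: [0.46, 0.0516, 0.209]
orientation: [-0.839, 3.027, -0.0]
force: [0.7, 0.7, 0.5]
opening: 0.093
```

```bash
python3 - <<'E'
from h import *
state()
solve([.401,.178,.19],yaw=np.radians(90+31))
E
```

```text
t 16.25 tcp [0.46   0.0516 0.209 ] open 0.093 F [0.7 0.7 0.5] 
 [[-0.857 -0.515  0.   ]
 [-0.515  0.857  0.   ]
 [-0.    -0.    -1.   ]]
q [ 1.000e-03 -2.450e-01  1.867e+00  0.000e+00  1.520e+00 -2.111e+00]
shift [-0.029  0.277  0.038] turn [-0.  0. -0.] rows>= 2.8
```

Emit:
jog_arm:
  motion: [1,-0.029,0.277,0.038,0,0,0,1,-0.029,0.277,0.038,0,0,0,1,-0.029,0.277,0.038,0,0,0,1,-0.029,0.277,0.038,0,0,0]

```text
t: 16.65
tool_pos: [0.398, 0.1814, 0.1885]
orientation: [0.847, -3.023, -0.002]
force: [0.4, 0.3, -0.1]
opening: 0.0927
```

```bash
python3 - <<'E'
from h import *
state()
c=cam("wrist");cv2.imwrite("pics/w9.png",c["bgr"])
V=c["bgr"].max(2);k=np.zeros(V.shape,bool);k[60:235,170:340]=1
blobs(c,(V<80)&k,.028,200)
solve([.401,.178,.004],yaw=np.radians(90+31))
E
```

```text
t 16.65 tcp [0.398  0.1814 0.1885] open 0.0927 F [ 0.4  0.3 -0.1] 
 [[-0.854 -0.52  -0.003]
 [-0.52   0.854  0.001]
 [ 0.002  0.002 -1.   ]]
q [ 0.309 -0.308  1.956  0.002  1.496 -1.808]
[175.  70.] 261 rect mm 350 68 29 12 long-axis yaw -2.3
[247. 195.] 706 rect mm 409 184 45 36 long-axis yaw 31.9
shift [-0.002 -0.005  0.37 ] turn [ 0.    -0.001  0.003] rows>= 3.7
```

View pics/w9.png

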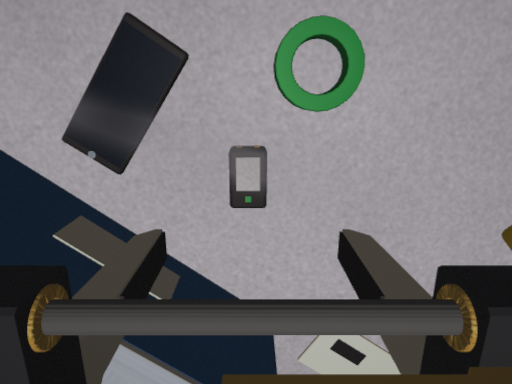

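Emit:
jog_arm:
  motion: [0.7,-0.001,-0.005,0.1,0,0,0,0.7,-0.001,-0.005,0.2,0,0,0,0.7,-0.001,-0.005,0.28,0,0,0,0.7,-0.001,-0.005,0.34,0,0,0,0.7,-0.001,-0.005,0.37,0,0,0,0.7,-0.001,-0.005,0.37,0,0,0,0.2,-0.001,-0.005,0.37,0,0,0,0.2,-0.001,-0.005,0.37,0,0,0]

```text
t: 17.5
tool_pos: [0.4014, 0.177, 0.0042]
orientation: [0.845, -3.025, -0.0]
force: [0.6, -0.3, -0.1]
opening: 0.0536
```

Emit:
jog_arm:
  motion: [0.2,0,0,0,0,0,0,0.2,0,0,0,0,0,0,0.2,0,0,0,0,0,0,0.2,0,0,0,0,0,0]

```text
t: 17.9
tool_pos: [0.4018, 0.1769, 0.0046]
orientation: [0.845, -3.026, 0.001]
force: [-0.2, -2.1, 2.8]
opening: 0.0378
```

Emit:
jog_arm:
  motion: [0.2,0,0,-0.1,0,0,0,0.2,0,0,-0.2,0,0,0,0.2,0,0,-0.41,0,0,0,0.2,0,0,-0.41,0,0,0,0.2,0,0,-0.41,0,0,0]

```text
t: 18.4
tool_pos: [0.4051, 0.1782, 0.2171]
orientation: [-0.843, 3.015, 0.0]
force: [0.6, 0.6, -0.9]
opening: 0.0382
```

```bash
python3 - <<'E'
from h import *
state()
solve([.633,-.319,.21],yaw=np.radians(84.5))
c=cam("top");b=c["bgr"];cv2.imwrite("pics/t8.png",cv2.resize(b[100:310,130:430],None,fx=2.6,fy=2.6,interpolation=2))
E
```

```text
t 18.4 tcp [0.4051 0.1782 0.2171] open 0.0382 F [ 0.6  0.6 -0.9] 
 [[-0.855 -0.518  0.011]
 [-0.518  0.855  0.003]
 [-0.011 -0.003 -1.   ]]
q [ 0.299 -0.321  1.914 -0.     1.538 -1.817]
shift [ 0.126 -1.086  0.016] turn [0.    0.007 0.408] rows>= 10.9
```

View pics/t8.png

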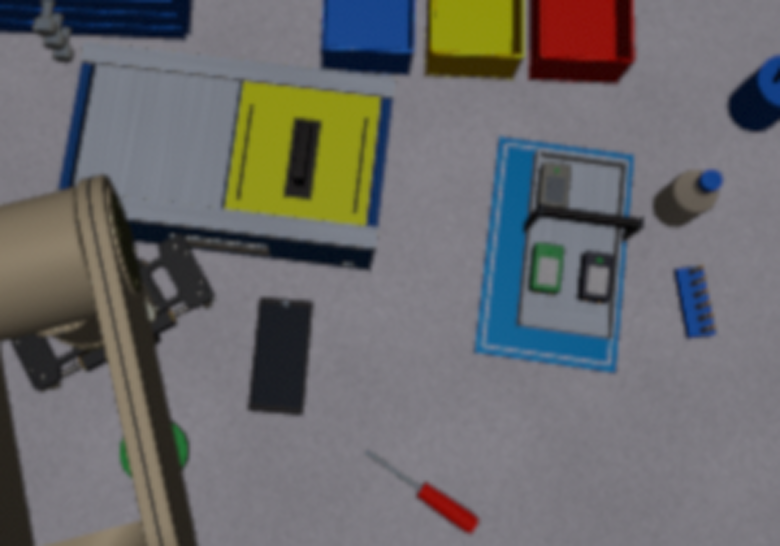

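Emit:
jog_arm:
  motion: [0.2,0.1,-0.8,0.01,0,0.007,0.3,0.2,0.1,-0.8,0.01,0,0.007,0.3,0.2,0.1,-0.8,0.01,0,0.007,0.3,0.2,0.1,-0.8,0.01,0,0.007,0.3,0.2,0.1,-0.8,0.01,0,0.007,0.3,0.2,0.1,-0.8,0.01,0,0.007,0.3,0.2,0.1,-0.8,0.01,0,0.007,0.3,0.2,0.1,-0.8,0.01,0,0.007,0.3]

```text
t: 19.25
tool_pos: [0.5671, -0.1886, 0.2074]
orientation: [0.116, -3.134, -0.001]
force: [0.7, 1.0, -0.6]
opening: 0.0375
```

```bash
python3 - <<'E'
from h import *
state()
solve([.632,-.313,.19],yaw=np.radians(84.5))
E
```

```text
t 19.25 tcp [ 0.5671 -0.1886  0.2074] open 0.0375 F [ 0.7  1.  -0.6] 
 [[-0.997 -0.074 -0.005]
 [-0.074  0.997  0.   ]
 [ 0.005  0.001 -1.   ]]
q [-4.060e-01  1.350e-01  1.504e+00 -2.000e-03  1.508e+00 -2.050e+00]
shift [-0.111 -0.258  0.034] turn [ 0.    -0.003  0.108] rows>= 2.8
```

Emit:
jog_arm:
  motion: [0.2,-0.111,-0.258,0.034,0,-0.003,0.108,0.2,-0.111,-0.258,0.034,0,-0.003,0.108,0.2,-0.111,-0.258,0.034,0,-0.003,0.108,0.2,-0.111,-0.258,0.034,0,-0.003,0.108,0.2,-0.111,-0.258,0.034,0,-0.003,0.108]

```text
t: 19.75
tool_pos: [0.6305, -0.3131, 0.1855]
orientation: [-0.152, -3.132, -0.005]
force: [0.4, 0.6, -0.1]
opening: 0.0382
```

```bash
python3 - <<'E'
from h import *
state()
solve([.632,-.313,.043],yaw=np.radians(84.5))
E
```

```text
t 19.75 tcp [ 0.6305 -0.3131  0.1855] open 0.0382 F [ 0.4  0.6 -0.1] 
 [[-0.995  0.097 -0.006]
 [ 0.097  0.995  0.004]
 [ 0.006  0.003 -1.   ]]
q [-0.534  0.434  1.188  0.     1.526 -2.007]
shift [-0.005 -0.     0.285] turn [ 0.002 -0.004 -0.001] rows>= 2.9
```

Emit:
jog_arm:
  motion: [0.2,-0.003,0,0.1,0,-0.004,0,0.2,-0.003,0,0.2,0,-0.004,0,0.2,-0.003,0,0.285,0,-0.004,0,0.2,-0.003,0,0.287,0,-0.004,0,0.5,-0.003,0,0.287,0,-0.004,0,0.5,-0.003,0,0.287,0,-0.004,0,0.5,-0.003,0,0.287,0,-0.004,0,0.5,-0.003,0,0.287,0,-0.004,0]

```text
t: 20.55
tool_pos: [0.6319, -0.3128, 0.0435]
orientation: [0.152, 3.136, 0.004]
force: [0.4, 0.2, -0.5]
opening: 0.0463
```

Emit:
jog_arm:
  motion: [0.5,0,0,-0.1,0,0,0,0.5,0,0,-0.2,0,0,0,0.5,0,0,-0.38,0,0,0,1,0,0,-0.38,0,0,0]

```text
t: 20.95
tool_pos: [0.6319, -0.3135, 0.2379]
orientation: [0.152, 3.133, 0.001]
force: [0.9, 0.7, -0.7]
opening: 0.0507
```

```bash
python3 - <<'E'
from h import *
state()
c=cam("wrist");cv2.imwrite("pics/w10.png",c["bgr"])
E
```

```text
t 20.95 tcp [ 0.6319 -0.3135  0.2379] open 0.0507 F [ 0.9  0.7 -0.7] 
 [[-0.995  0.097  0.005]
 [ 0.097  0.995  0.   ]
 [-0.005  0.001 -1.   ]]
q [-0.535  0.408  1.126  0.003  1.603 -2.009]
```

View pics/w10.png

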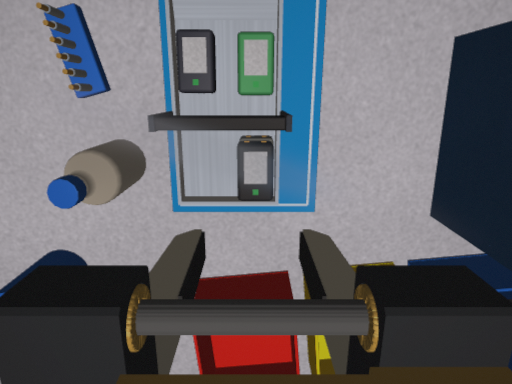

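Black sits flat on top of grey, so all four are in the tray. Next is the hatch.

```bash
python3 - <<'E'
from h import *
solve([.636,.013,.26],yaw=np.radians(85.6))
E
```

```text
shift [ 0.06   0.653 -0.029] turn [-0.002  0.009 -0.013] rows>= 6.6
```

Emit:
jog_arm:
  motion: [1,0.06,0.653,-0.044,-0.002,0.004,-0.013,1,0.06,0.653,-0.044,-0.002,0.004,-0.013,1,0.06,0.653,-0.044,-0.002,0.004,-0.013,1,0.06,0.653,-0.044,-0.002,0.004,-0.013,1,0.06,0.653,-0.044,-0.002,0.004,-0.013,1,0.06,0.653,-0.044,-0.002,0.004,-0.013,1,0.06,0.653,-0.044,-0.002,0.004,-0.013,1,0.06,0.653,-0.044,-0.002,0.004,-0.013]

```text
t: 21.8
tool_pos: [0.6358, 0.0174, 0.2685]
orientation: [0.112, 3.129, 0.0]
force: [0.2, -0.3, -0.4]
opening: 0.093
```

```bash
python3 - <<'E'
from h import *
state()
c=cam("wrist");cv2.imwrite("pics/w11.png",c["bgr"])
H,S,V=cv2.split(cv2.cvtColor(c["bgr"],cv2.COLOR_BGR2HSV))
k=np.zeros_like(V);k[:300]=1
print("yellow");blobs(c,(H>22)&(H<36)&(S>120)&(k>0),.118,300)
t=cam("top");cv2.imwrite("pics/t9.png",cv2.resize(t["bgr"][180:384,0:300],None,fx=2.6,fy=2.6))
E
```

```text
t 21.8 tcp [0.6358 0.0174 0.2685] open 0.093 F [ 0.2 -0.3 -0.4] 
 [[-0.997  0.072  0.01 ]
 [ 0.072  0.997 -0.   ]
 [-0.01   0.001 -1.   ]]
q [-0.053  0.203  1.318  0.     1.611 -1.553]
yellow
[247. 165.] 26145 rect mm 632 14 170 170 long-axis yaw -4.2
```

View pics/w11.png

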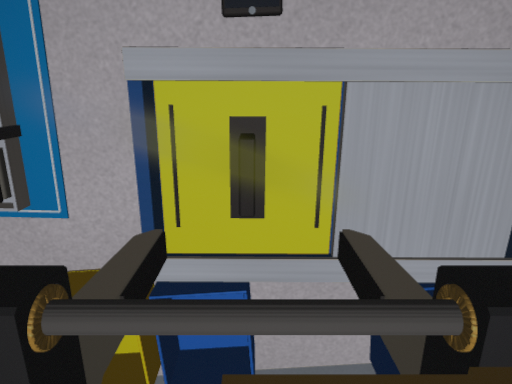

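View pics/t9.png

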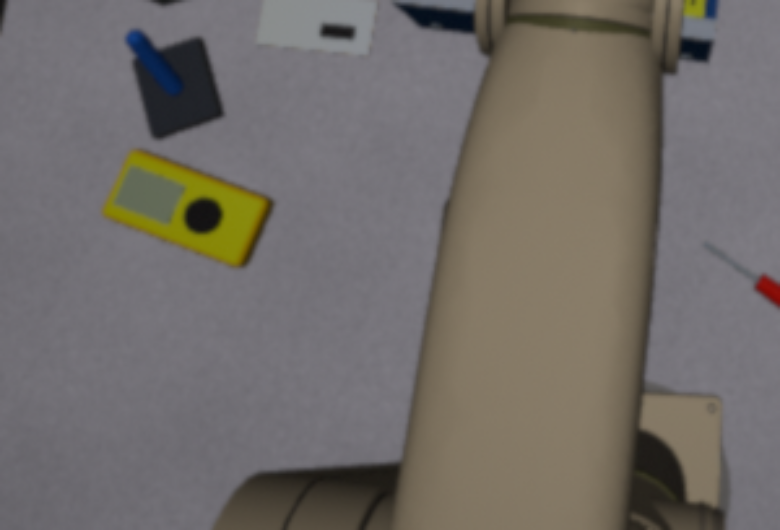

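```bash
python3 - <<'E'
from h import *
c=cam("wrist")
for p in [(247,134),(247,217),(247,175.5)]:print(ray(c,p,.156).round(4))
print(ray(c,(231,167),.118),ray(c,(265,167),.118))
print("seat gap/edges yaw:",[ray(c,p,.148).round(4) for p in [(126,80),(500,80),(160,258),(505,258)]])
solve([.636,.0135,.19],yaw=np.radians(85.7))
E
```

```text
[0.5892 0.0136 0.156 ]
[0.6616 0.0078 0.156 ]
[0.6241 0.0108 0.156 ]
[ 0.62376605 -0.00515547  0.118     ] [0.6262161  0.02737673 0.118     ]
seat gap/edges yaw: [array([ 0.5397, -0.0806,  0.148 ]), array([0.5625, 0.2203, 0.148 ]), array([ 0.6996, -0.0777,  0.148 ]), array([0.7239, 0.2465, 0.148 ])]
shift [0.001 0.002 0.155] turn [-0.001  0.006 -0.001] rows>= 1.5
```

```bash
python3 - <<'E'
from h import *
t=cam("top")
for p in[(540,262),(328,240),(558,112),(354,94)]:print(ray(t,np.array(p)/[3.8,3]+[130,100],.148).round(4))
for p in[(452,138),(437,228),(445,165)]:print("grip?",ray(t,np.array(p)/[3.8,3]+[130,100],.156).round(4))
s=cam("scene")
# scene s1 crop 2.4, offset 110,100: grip top ends
for p in[(413,173),(464,188)]:print("scene grip top",ray(s,np.array(p)/2.4+[110,100],.156).round(4))
E
```

```text
[ 0.5381 -0.0707  0.148 ]
[0.553  0.0982 0.148 ]
[ 0.6968 -0.0795  0.148 ]
[0.7089 0.0874 0.148 ]
grip? [0.6622 0.0049 0.156 ]
grip? [0.5674 0.0121 0.156 ]
grip? [0.6333 0.0091 0.156 ]
scene grip top [0.5959 0.0126 0.156 ]
scene grip top [0.6612 0.0176 0.156 ]
```

```bash
python3 - <<'E'
from h import *
state()
solve([.626,.0115,.124],yaw=np.radians(85.7))
E
```

```text
t 22.05 tcp [0.6356 0.0116 0.267 ] open 0.0932 F [ 0.4 -0.8 -0.4] 
 [[-0.997  0.078  0.008]
 [ 0.078  0.997 -0.002]
 [-0.008 -0.001 -1.   ]]
q [-6.200e-02  2.040e-01  1.318e+00 -1.000e-03  1.611e+00 -1.554e+00]
shift [ 0.022 -0.001  0.286] turn [-0.001  0.005 -0.002] rows>= 2.9
```

Emit:
jog_arm:
  motion: [0.6,0.022,0,0.1,0,0.005,0,0.6,0.022,0,0.18,0,0.005,0,0.6,0.022,0,0.24,0,0.005,0,0.6,0.022,0,0.286,0,0.005,0,0.6,0.022,0,0.286,0,0.005,0,0.6,0.022,0,0.286,0,0.005,0,0,0.022,0,0.286,0,0.005,0,0,0.022,0,0.286,0,0.005,0]
  grip_force: 40

```text
t: 22.85
tool_pos: [0.6263, 0.0117, 0.1248]
orientation: [0.124, 3.138, -0.002]
force: [-0.6, -0.4, 0.6]
opening: 0.0442
```

Emit:
jog_arm:
  motion: [0,0,0,0,0,0,0,0,0,0,0,0,0,0,0,0,0,0,0,0,0,0,0,0,0,0,0,0,0,0,0,0,0,0,0,0,0,0,0,0,0,0,0,0,0,0,0,0,0]

```text
t: 23.55
tool_pos: [0.6264, 0.012, 0.125]
orientation: [0.123, 3.138, -0.001]
force: [-0.5, 1.9, 1.0]
opening: 0.014
```

```bash
python3 - <<'E'
from h import *
state()
c=cam("wrist");cv2.imwrite("pics/w12.png",c["bgr"])
E
```

```text
t 23.55 tcp [0.6264 0.012  0.125 ] open 0.014 F [-0.5  1.9  1. ] 
 [[-0.997  0.078  0.002]
 [ 0.078  0.997 -0.001]
 [-0.002 -0.001 -1.   ]]
q [-6.200e-02  2.590e-01  1.516e+00 -1.000e-03  1.365e+00 -1.554e+00]
```

View pics/w12.png

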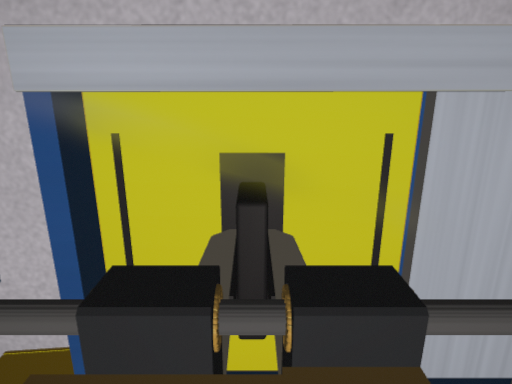

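Emit:
jog_arm:
  motion: [0,0,0,-0.016,0,0,0,0,0,0,-0.034,0,0,0,0,0,0,-0.034,0,0,0]

```text
t: 23.9
tool_pos: [0.6274, 0.0117, 0.144]
orientation: [0.123, 3.135, -0.002]
force: [-0.3, 0.3, -1.5]
opening: 0.0139
```

```bash
python3 - <<'E'
from h import *
s,Rm=state()
y=np.array([.075,.9972,0]);P=np.array([.6264,.012,.125])+y*.176
for z in(.142,.1365):solve(P*[1,1,0]+[0,0,z],yaw=np.radians(85.7))
E
```

```text
t 23.9 tcp [0.6274 0.0117 0.144 ] open 0.0139 F [-0.3  0.3 -1.5] 
 [[-0.997  0.079  0.004]
 [ 0.079  0.997 -0.001]
 [-0.004 -0.001 -1.   ]]
q [-6.200e-02  2.430e-01  1.498e+00 -1.000e-03  1.396e+00 -1.554e+00]
shift [0.003 0.352 0.004] turn [-0.001  0.003 -0.002] rows>= 3.5
shift [0.003 0.352 0.015] turn [-0.001  0.003 -0.002] rows>= 3.5
```

Emit:
jog_arm:
  motion: [0,0,0.04,0.004,0,0.003,-0.002,0,0.001,0.1,0.004,0,0.003,-0.002,0,0.001,0.16,0.004,0,0.003,-0.002,0,0.002,0.22,0.004,0,0.003,-0.002,0,0.002,0.28,0.004,0,0.003,-0.002,0,0.003,0.33,0.004,0,0.003,-0.002,0,0.003,0.352,0.004,0,0.003,-0.002,0,0.003,0.352,0.004,0,0.003,-0.002]

```text
t: 24.7
tool_pos: [0.6396, 0.1883, 0.1416]
orientation: [-0.116, -3.139, 0.002]
force: [0.3, -0.8, -1.9]
opening: 0.014
```

```bash
python3 - <<'E'
from h import *
s,Rm=state()
y=np.array([.075,.9972,0]);P=np.array([.6264,.012,.125])+y*.176
solve(P*[1,1,0]+[0,0,.1355],yaw=np.radians(85.7))
E
```

```text
t 24.7 tcp [0.6396 0.1883 0.1416] open 0.014 F [ 0.3 -0.8 -1.9] 
 [[-0.997  0.074 -0.001]
 [ 0.074  0.997 -0.001]
 [ 0.001 -0.001 -1.   ]]
q [ 2.100e-01  3.530e-01  1.371e+00 -1.000e-03  1.418e+00 -1.287e+00]
shift [-0.    -0.002  0.012] turn [-0.001 -0.     0.001] rows>= 0.1
```

Emit:
jog_arm:
  motion: [0,0,0,0.006,0,0,0,0,0,0,0.013,0,0,0,0,0,0,0.013,0,0,0,0.45,0,0,0.013,0,0,0,0.45,0,0,0.013,0,0,0,0.45,0,0,0.013,0,0,0,0.45,0,0,0.013,0,0,0]

```text
t: 25.4
tool_pos: [0.6397, 0.1883, 0.1353]
orientation: [-0.116, -3.139, 0.002]
force: [0.0, 0.7, 0.4]
opening: 0.0399
```

Emit:
jog_arm:
  motion: [0.45,0,0,-0.06,0,0,0,0.45,0,0,-0.14,0,0,0,0.45,0,0,-0.24,0,0,0,0.45,0,0,-0.24,0,0,0]

```text
t: 25.8
tool_pos: [0.6433, 0.1892, 0.2654]
orientation: [0.115, 3.126, 0.004]
force: [1.5, 0.2, 1.8]
opening: 0.0417
```

```bash
python3 - <<'E'
from h import *
state()
c=cam("wrist");cv2.imwrite("pics/w13.png",c["bgr"])
for p in [(247,175)]:print(ray(c,p,.166).round(4))
solve([.577,-.338,.24],yaw=np.radians(-5.5))
E
```

```text
t 25.8 tcp [0.6433 0.1892 0.2654] open 0.0417 F [1.5 0.2 1.8] 
 [[-0.997  0.074  0.013]
 [ 0.074  0.997  0.002]
 [-0.013  0.003 -1.   ]]
q [ 2.100e-01  2.950e-01  1.216e+00 -1.000e-03  1.617e+00 -1.287e+00]
[0.6287 0.1874 0.166 ]
shift [ 0.053 -1.061  0.041] turn [-0.004  0.005 -0.986] rows>= 10.6
```

View pics/w13.png

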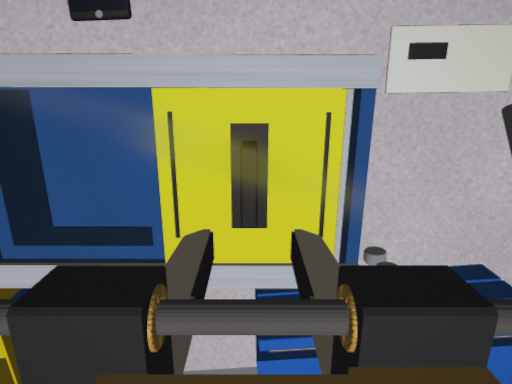

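Emit:
jog_arm:
  motion: [0.45,0.03,-0.6,0,0,0.008,0.55,0.45,0.03,-0.6,0,0,0.008,0.55,0.45,0.03,-0.6,0,0,0.008,0.55,0.45,0.03,-0.6,0,0,0.008,0.55,0.45,0.03,-0.6,0,0,0.008,0.55,0.45,0.03,-0.6,0,0,0.008,0.55,0.45,0.03,-0.6,0,0,0.008,0.55]
  grip_force: 60

```text
t: 26.55
tool_pos: [0.6037, -0.1152, 0.2594]
orientation: [-1.431, -2.791, -0.005]
force: [-0.5, 1.1, -0.2]
opening: 0.0418
```

```bash
python3 - <<'E'
from h import *
state()
solve([.577,-.338,.24],yaw=np.radians(-5.5))
E
```

```text
t 26.55 tcp [ 0.6037 -0.1152  0.2594] open 0.0418 F [-0.5  1.1 -0.2] 
 [[-0.584  0.812 -0.003]
 [ 0.812  0.584  0.005]
 [ 0.006  0.    -1.   ]]
q [-0.274  0.161  1.381  0.004  1.604 -0.897]
shift [-0.331 -0.303  0.037] turn [-0.001 -0.004  0.458] rows>= 4.8
```

Emit:
jog_arm:
  motion: [0.45,-0.331,-0.303,0.037,0,-0.004,0.458,0.45,-0.331,-0.303,0.037,0,-0.004,0.458,0.45,-0.331,-0.303,0.037,0,-0.004,0.458,0.45,-0.331,-0.303,0.037,0,-0.004,0.458,0.45,-0.331,-0.303,0.037,0,-0.004,0.458,0.45,-0.331,-0.303,0.037,0,-0.004,0.458,0.45,-0.331,-0.303,0.037,0,-0.004,0.458]

```text
t: 27.25
tool_pos: [0.5768, -0.3375, 0.2383]
orientation: [-2.322, -2.111, 0.003]
force: [-0.0, -1.0, -0.7]
opening: 0.042
```

```bash
python3 - <<'E'
from h import *
state()
c=cam("wrist");cv2.imwrite("pics/w14.png",c["bgr"])
t=cam("top");b=t["bgr"];cv2.imwrite("pics/t10.png",cv2.resize(b[100:310,130:430],None,fx=2.6,fy=2.6,interpolation=2))
print(proj(c,[.577+.006,-.338+.062,.105]),proj(c,[.577-.006,-.338-.062,.105]))
E
```

```text
t 27.25 tcp [ 0.5768 -0.3375  0.2383] open 0.042 F [-0.  -1.  -0.7] 
 [[ 0.095  0.995 -0.004]
 [ 0.995 -0.095  0.001]
 [ 0.001 -0.004 -1.   ]]
q [-6.050e-01  3.120e-01  1.244e+00 -1.000e-03  1.589e+00 -5.100e-01]
[252.97307173 115.25529244] [252.73942555 246.20894991]
```

View pics/w14.png

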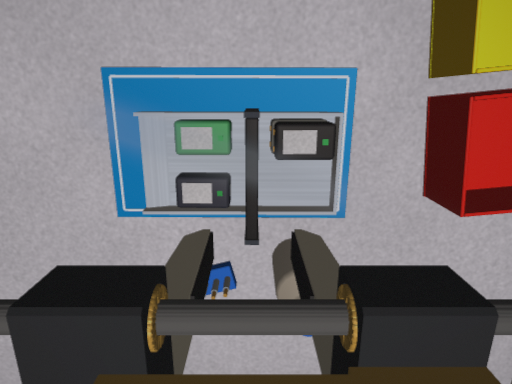

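View pics/t10.png

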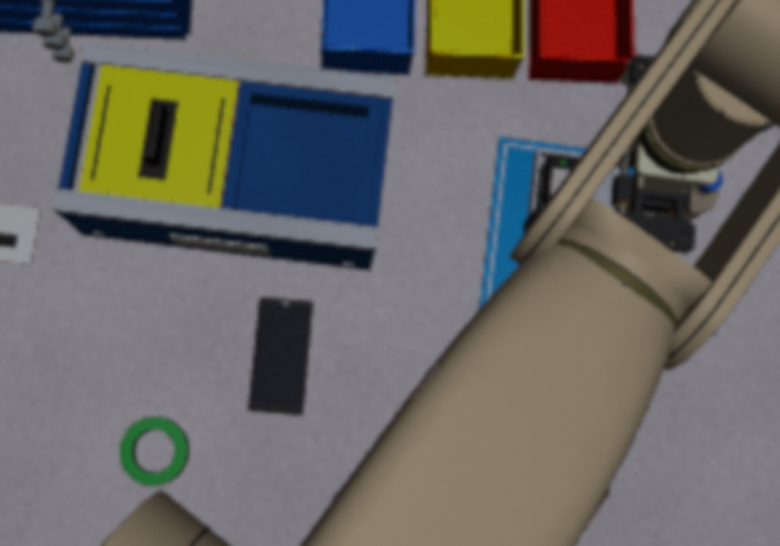

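The bar runs from (252,109) to (252,245), within 3 mm of the prediction. Gripping the tray now.

Emit:
jog_arm:
  motion: [0.45,0.003,0,0.1,0,-0.002,0,0.45,0.003,0,0.18,0,-0.002,0,0.45,0.003,0,0.26,0,-0.002,0,0.45,0.003,0,0.31,0,-0.002,0,0.45,0.003,0,0.332,0,-0.002,0,0.45,0.003,0,0.332,0,-0.002,0,0,0.003,0,0.332,0,-0.002,0,0,0.003,0,0.332,0,-0.002,0]
  grip_force: 60

```text
t: 28.15
tool_pos: [0.5789, -0.3355, 0.0761]
orientation: [2.319, 2.113, -0.005]
force: [-0.1, -0.2, 0.4]
opening: 0.0302
```

Emit:
jog_arm:
  motion: [0,0,0,0,0,0,0,0,0,0,0,0,0,0,0,0,0,0,0,0,0,0,0,0,0,0,0,0,0,0,0,0,0,0,0]

```text
t: 28.65
tool_pos: [0.5789, -0.3362, 0.0778]
orientation: [2.318, 2.112, -0.005]
force: [-4.8, 0.5, 6.0]
opening: 0.0114
```

```bash
python3 - <<'E'
from h import *
state()
E
```

```text
t 28.65 tcp [ 0.5789 -0.3362  0.0778] open 0.0114 F [-4.8  0.5  6. ] 
 [[ 0.093  0.996  0.001]
 [ 0.996 -0.093 -0.006]
 [-0.006  0.002 -1.   ]]
q [-0.6    0.409  1.421 -0.005  1.307 -0.506]
```

Emit:
jog_arm:
  motion: [0,0,0,-0.02,0,0,0,0,0,0,-0.06,0,0,0,0,0,0,-0.12,0,0,0,0,0,0,-0.2,0,0,0,0,0,0,-0.28,0,0,0,0,0,0,-0.32,0,0,0,0,0,0,-0.34,0,0,0,0,0,0,-0.34,0,0,0]

```text
t: 29.45
tool_pos: [0.5791, -0.3354, 0.2492]
orientation: [2.317, 2.111, -0.004]
force: [0.9, 0.1, -6.1]
opening: 0.0117
```

```bash
python3 - <<'E'
from h import *
state()
c=cam("wrist");cv2.imwrite("pics/w15.png",c["bgr"])
c=cam("scene");cv2.imwrite("pics/s3.png",cv2.resize(c["bgr"][100:350,110:390],None,fx=2.4,fy=2.4,interpolation=2))
E
```

```text
t 29.45 tcp [ 0.5791 -0.3354  0.2492] open 0.0117 F [ 0.9  0.1 -6.1] 
 [[ 0.093  0.996  0.003]
 [ 0.996 -0.093 -0.007]
 [-0.007  0.004 -1.   ]]
q [-0.599  0.302  1.236 -0.004  1.596 -0.506]
```

View pics/w15.png

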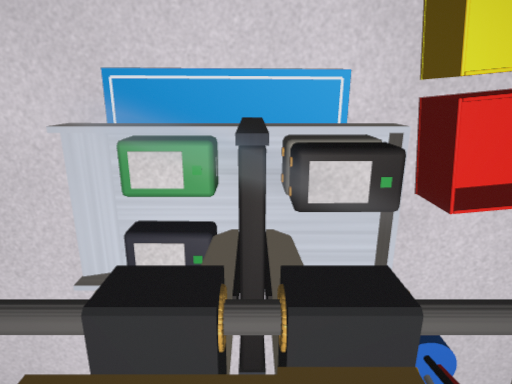

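View pics/s3.png

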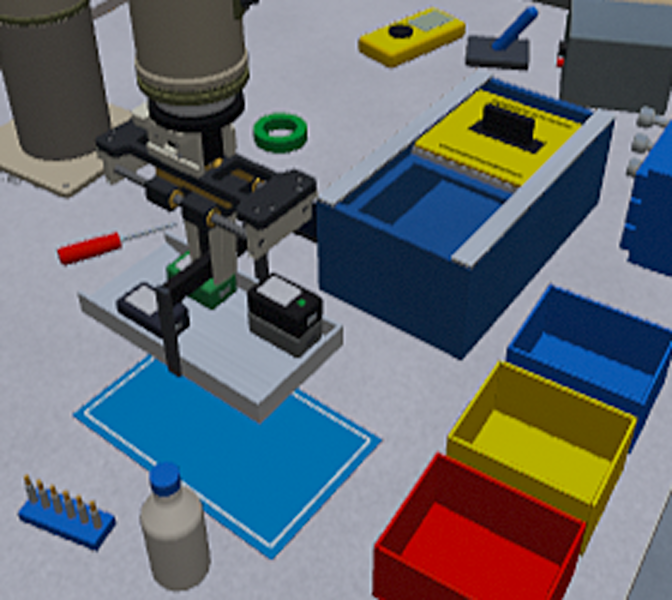

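```bash
cat >> h.py <<'E'
O=np.array([.6255,.0115,0]);BX=np.array([.9972,-.075,0]);BY=np.array([.075,.9972,0])
B=np.c_[BY,BX,[0,0,-1.]]   # tool x=box y, tool y=box x, z down
def tip(th,sx,sz):
    a=np.radians(th);M=B@R.from_rotvec([-a,0,0]).as_matrix()
    ex=M[:,1];ez=-M[:,2]
    g=O+BX*sx+np.array([0,0,sz])+ex*.130+ez*.082
    return g-ez*.019,M
E
python3 - <<'E'
from h import *
for th,z in((0,.2),(30,.175),(60,.165)):
    p,M=tip(th,.025,z);print(p.round(3),M.round(2).tolist())
p,M=tip(0,.025,.20);solve(p,Rt=M)
E
```

```text
[ 0.78  -0.     0.263] [[0.08, 1.0, 0.0], [1.0, -0.08, 0.0], [0.0, 0.0, -1.0]]
[0.731 0.004 0.295] [[0.08, 0.86, 0.5], [1.0, -0.06, -0.04], [0.0, 0.5, -0.87]]
[0.661 0.009 0.309] [[0.08, 0.5, 0.86], [1.0, -0.04, -0.06], [0.0, 0.87, -0.5]]
shift [ 0.704  0.34  -0.038] turn [-0.001  0.003 -0.011] rows>= 7.8
```

Emit:
jog_arm:
  motion: [0,0.03,0.015,-0.02,0,0,0,0,0.09,0.044,-0.038,0,0,0,0,0.16,0.077,-0.038,0,0,0,0,0.23,0.111,-0.038,0,0,0,0,0.3,0.145,-0.038,0,0,0,0,0.37,0.179,-0.038,0,0,0,0,0.43,0.208,-0.038,0,0,-0.005,0,0.47,0.227,-0.038,0,0,-0.01]

```text
t: 30.35
tool_pos: [0.7132, -0.1072, 0.261]
orientation: [-2.302, -2.136, 0.008]
force: [0.1, 0.1, -7.1]
opening: 0.0114
```

```bash
python3 - <<'E'
from h import *
state()
p,M=tip(0,.025,.20);solve(p,Rt=M)
E
```

```text
t 30.35 tcp [ 0.7132 -0.1072  0.261 ] open 0.0114 F [ 0.1  0.1 -7.1] 
 [[ 0.074  0.997 -0.005]
 [ 0.997 -0.074 -0.003]
 [-0.003 -0.004 -1.   ]]
q [-0.218  0.461  1.017 -0.004  1.667 -0.144]
shift [ 0.223  0.117 -0.005] turn [-0.003  0.002  0.   ] rows>= 2.5
```

Emit:
jog_arm:
  motion: [0,0.05,0.026,-0.005,0,0,0,0,0.11,0.058,-0.005,0,0,0,0,0.17,0.09,-0.005,0,0,0,0,0.21,0.11,-0.005,-0.003,0.002,0,0,0.223,0.117,-0.005,-0.003,0.002,0,0,0.223,0.117,-0.005,-0.003,0.002,0]

```text
t: 30.95
tool_pos: [0.7795, 0.0015, 0.2606]
orientation: [-2.299, -2.138, 0.003]
force: [0.2, 0.3, -6.0]
opening: 0.0113
```

```bash
python3 - <<'E'
from h import *
state()
for th,z in((5,.195),(11,.19),(17,.185),(23,.178),(29,.172),(35,.168),(41,.165)):
    p,M=tip(th,.025,z);solve(p,Rt=M)
c=cam("scene");cv2.imwrite("pics/s4.png",cv2.resize(c["bgr"][60:350,110:390],None,fx=2,fy=2,interpolation=2))
c=cam("top");cv2.imwrite("pics/t11.png",cv2.resize(c["bgr"][60:250,130:330],None,fx=3,fy=3,interpolation=2))
E
```

```text
t 30.95 tcp [0.7795 0.0015 0.2606] open 0.0113 F [ 0.2  0.3 -6. ] 
 [[ 0.072  0.997 -0.003]
 [ 0.997 -0.072  0.   ]
 [ 0.    -0.003 -1.   ]]
q [-0.064  0.648  0.766  0.     1.731  0.009]
shift [-0.003 -0.011 -0.017] turn [-0.057 -0.     0.002] rows>= 0.6
shift [-0.003 -0.027 -0.032] turn [-0.124 -0.     0.002] rows>= 1.3
shift [-0.003 -0.047 -0.045] turn [-0.191 -0.     0.002] rows>= 2.0
shift [-0.003 -0.069 -0.052] turn [-0.257 -0.     0.002] rows>= 2.7
shift [-0.003 -0.092 -0.059] turn [-0.324 -0.     0.002] rows>= 3.4
shift [-0.003 -0.118 -0.067] turn [-0.391 -0.001  0.002] rows>= 4.1
shift [-0.003 -0.145 -0.074] turn [-0.457 -0.001  0.002] rows>= 4.8
```

View pics/s4.png

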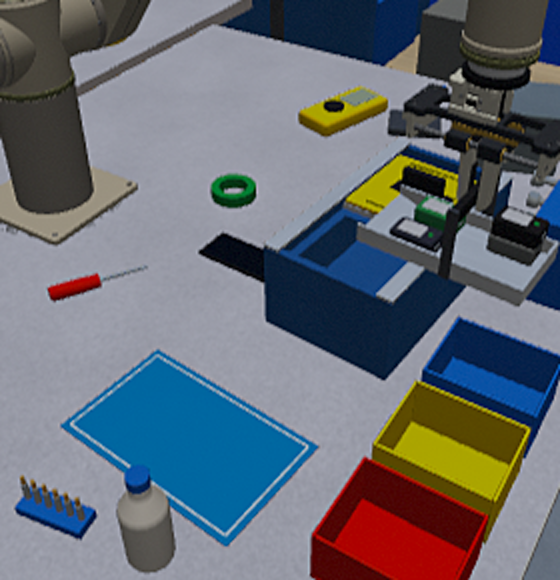

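View pics/t11.png

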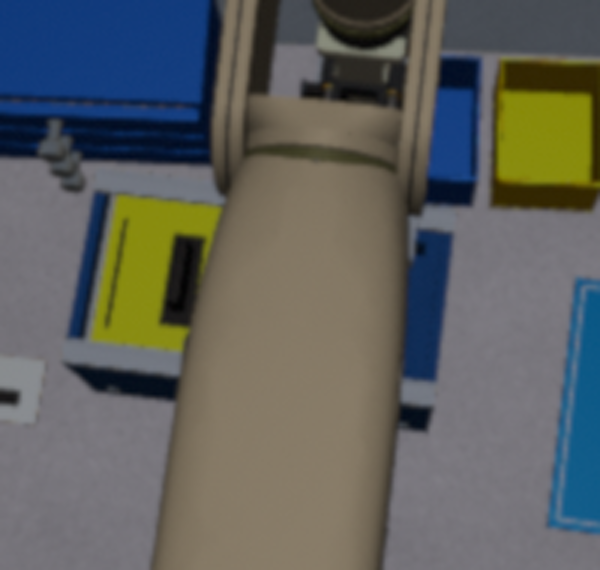

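Emit:
jog_arm:
  motion: [0,-0.003,-0.011,-0.017,-0.057,0,0.002,0,-0.003,-0.027,-0.032,-0.124,0,0.002,0,-0.003,-0.047,-0.045,-0.191,0,0.002,0,-0.003,-0.069,-0.052,-0.257,0,0.002,0,-0.003,-0.092,-0.059,-0.324,0,0.002,0,-0.003,-0.118,-0.067,-0.391,0,0.002,0,-0.003,-0.145,-0.074,-0.457,0,0.002,0,-0.003,-0.145,-0.074,-0.457,0,0.002]

```text
t: 31.85
tool_pos: [0.6991, 0.0023, 0.2891]
orientation: [1.873, 1.731, 0.636]
force: [-1.9, -0.1, -9.9]
opening: 0.0115
```

```bash
python3 - <<'E'
from h import *
state()
for th,z in((47,.165),(53,.165),(60,.165),(63,.165)):
    p,M=tip(th,.025,z);solve(p,Rt=M)
E
```

```text
t 31.85 tcp [0.6991 0.0023 0.2891] open 0.0115 F [-1.9 -0.1 -9.9] 
 [[ 0.079  0.759  0.646]
 [ 0.997 -0.06  -0.051]
 [-0.     0.648 -0.762]]
q [-0.065 -0.261  1.898 -0.013  0.8    0.02 ]
shift [ 0.007  0.008 -0.03 ] turn [-0.073  0.002 -0.002] rows>= 0.8
shift [ 0.007 -0.009 -0.054] turn [-0.14   0.002 -0.002] rows>= 1.5
shift [ 0.007 -0.033 -0.081] turn [-0.218  0.002 -0.002] rows>= 2.3
shift [ 0.007 -0.044 -0.091] turn [-0.251  0.002 -0.001] rows>= 2.6
```

Emit:
jog_arm:
  motion: [0,0.004,0.008,-0.03,-0.073,0,-0.002,0,0.007,-0.009,-0.054,-0.14,0,-0.002,0,0.007,-0.033,-0.081,-0.218,0,-0.002,0,0.007,-0.044,-0.091,-0.251,0,-0.002,0,0.007,-0.044,-0.091,-0.251,0,-0.002,0,0.007,-0.044,-0.091,-0.251,0,-0.002,0,0.007,-0.044,-0.091,-0.251,0,-0.002,0,0.007,-0.044,-0.091,-0.251,0,-0.002]

```text
t: 32.65
tool_pos: [0.6546, 0.009, 0.3121]
orientation: [1.593, 1.476, 0.903]
force: [0.4, 0.5, -3.5]
opening: 0.0114
```

```bash
python3 - <<'E'
from h import *
state()
p,M=tip(63,.025,.165);solve(p,Rt=M)
c=cam("wrist");cv2.imwrite("pics/w16.png",c["bgr"])
c=cam("scene");cv2.imwrite("pics/s5.png",cv2.resize(c["bgr"][60:300,180:440],None,fx=2.4,fy=2.4,interpolation=2))
E
```

```text
t 32.65 tcp [0.6546 0.009  0.3121] open 0.0114 F [ 0.4  0.5 -3.5] 
 [[ 0.078  0.452  0.889]
 [ 0.997 -0.033 -0.07 ]
 [-0.003  0.892 -0.453]]
q [-0.049 -0.655  2.347 -0.078  0.351  0.084]
shift [ 0.001 -0.006  0.   ] turn [0.001 0.002 0.001] rows>= 0.1
```

View pics/w16.png

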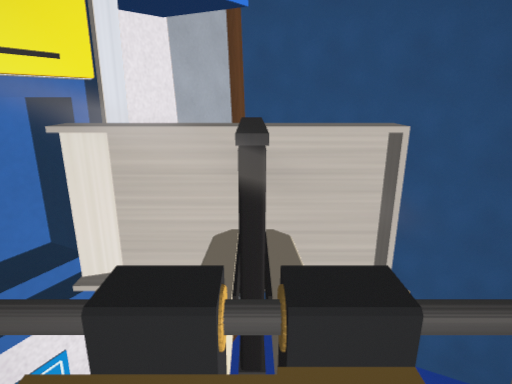

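View pics/s5.png

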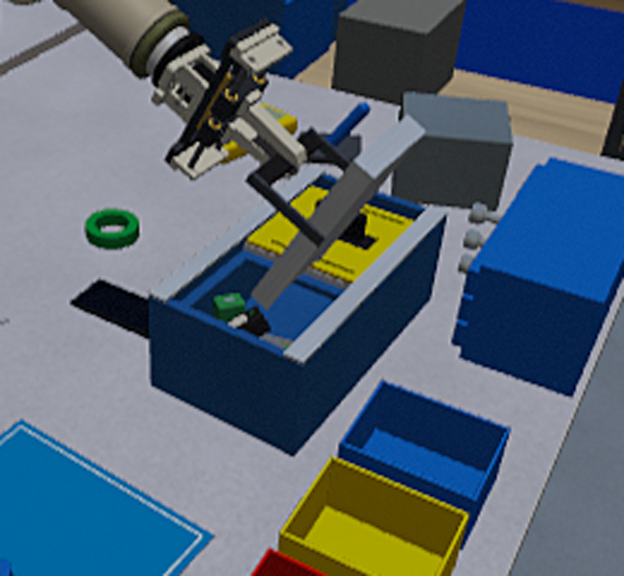

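The tray is empty: the wrist view shows a clean floor, and the force has dropped to 3.5 N. The bricks are visible in the box at around (240,315). Now I untilt.

```bash
python3 - <<'E'
from h import *
for th,z in((63,.185),(55,.195),(47,.2),(39,.205),(31,.21),(23,.215),(15,.22),(7,.22)):
    p,M=tip(th,.025,z);solve(p,Rt=M)
E
```

```text
shift [ 0.     0.032 -0.018] turn [0.    0.002 0.001] rows>= 0.4
shift [0.    0.065 0.01 ] turn [0.089 0.002 0.001] rows>= 0.9
shift [0.    0.084 0.044] turn [0.178 0.002 0.001] rows>= 1.9
shift [0.    0.097 0.08 ] turn [0.267 0.002 0.   ] rows>= 2.8
shift [0.    0.104 0.116] turn [0.356 0.002 0.   ] rows>= 3.7
shift [0.001 0.106 0.151] turn [0.445 0.002 0.   ] rows>= 4.7
shift [0.001 0.102 0.185] turn [ 0.533  0.002 -0.   ] rows>= 5.6
shift [0.001 0.085 0.221] turn [ 0.622  0.002 -0.   ] rows>= 6.5
```

Emit:
jog_arm:
  motion: [0,0,0.032,-0.018,0,0.002,0,0,0,0.065,0.01,0.089,0.002,0,0,0,0.084,0.044,0.178,0.002,0,0,0,0.097,0.08,0.267,0.002,0,0,0,0.104,0.116,0.356,0.002,0,0,0,0.106,0.151,0.445,0.002,0,0,0,0.102,0.185,0.533,0.002,0,0,0,0.085,0.221,0.622,0.002,0]

```text
t: 33.55
tool_pos: [0.7719, 0.0001, 0.3039]
orientation: [2.218, 2.056, 0.159]
force: [1.7, -0.4, -1.3]
opening: 0.0116
```

```bash
python3 - <<'E'
from h import *
state()
p,M=tip(0,.025,.22);solve(p,Rt=M)
p[:2]=[.66,-.16];solve(p,Rt=M)
E
```

```text
t 33.55 tcp [7.719e-01 1.000e-04 3.039e-01] open 0.0116 F [ 1.7 -0.4 -1.3] 
 [[ 0.076  0.985  0.153]
 [ 0.997 -0.075 -0.012]
 [-0.     0.153 -0.988]]
q [-0.065  0.436  0.98  -0.002  1.571  0.01 ]
shift [0.001 0.01  0.044] turn [ 0.098  0.    -0.   ] rows>= 1.0
shift [-0.336 -0.203  0.011] turn [ 0.098  0.    -0.   ] rows>= 3.9
```

Emit:
jog_arm:
  motion: [0,0.001,0.01,0.02,0.06,0,0,0,-0.04,-0.02,0.03,0.098,0,0,0,-0.12,-0.07,0.025,0.098,0,0,0,-0.2,-0.12,0.02,0.098,0,0,0,-0.27,-0.165,0.015,0.098,0,0,0,-0.336,-0.203,0.011,0.098,0,0,0,-0.336,-0.203,0.011,0.098,0,0]

```text
t: 34.25
tool_pos: [0.6586, -0.1649, 0.2831]
orientation: [2.308, 2.129, -0.002]
force: [-0.2, 1.0, -3.2]
opening: 0.0116
```

```bash
python3 - <<'E'
from h import *
state()
solve([.570,-.322,.22],yaw=np.radians(-5.6))
E
```

```text
t 34.25 tcp [ 0.6586 -0.1649  0.2831] open 0.0116 F [-0.2  1.  -3.2] 
 [[ 0.08   0.997  0.   ]
 [ 0.997 -0.08  -0.002]
 [-0.002  0.001 -1.   ]]
q [-0.32   0.331  1.141 -0.002  1.669 -0.239]
shift [-0.327 -0.151  0.127] turn [0.    0.001 0.011] rows>= 3.8
```

Emit:
jog_arm:
  motion: [0,-0.07,-0.03,0.01,0,0,0.003,0,-0.16,-0.075,0.04,0,0,0.005,0,-0.24,-0.112,0.08,0,0,0.008,0,-0.3,-0.14,0.11,0,0,0.011,0,-0.327,-0.151,0.127,0,0.001,0.011,0,-0.327,-0.151,0.127,0,0.001,0.011]

```text
t: 34.85
tool_pos: [0.5693, -0.3235, 0.218]
orientation: [-2.329, -2.106, 0.001]
force: [0.9, 0.9, -2.8]
opening: 0.0114
```

```bash
python3 - <<'E'
from h import *
state()
solve([.570,-.322,.0785],yaw=np.radians(-5.6))
E
```

```text
t 34.85 tcp [ 0.5693 -0.3235  0.218 ] open 0.0114 F [ 0.9  0.9 -2.8] 
 [[ 0.1    0.995 -0.001]
 [ 0.995 -0.1    0.   ]
 [ 0.    -0.001 -1.   ]]
q [-0.595  0.28   1.32  -0.     1.544 -0.494]
shift [0.003 0.001 0.279] turn [-0.001 -0.    -0.002] rows>= 2.8
```

Emit:
jog_arm:
  motion: [0,0.003,0,0.06,0,0,0,0,0.003,0,0.13,0,0,0,0,0.003,0,0.19,0,0,0,0,0.003,0,0.23,0,0,0,0,0.003,0,0.255,0,0,0,0,0.003,0,0.267,0,0,0,0,0.003,0,0.275,0,0,0,0,0.003,0,0.275,0,0,0]

```text
t: 35.65
tool_pos: [0.5701, -0.322, 0.0813]
orientation: [2.33, 2.108, -0.0]
force: [-0.0, 0.4, -3.9]
opening: 0.0117
```

```bash
python3 - <<'E'
from h import *
state()
E
```

```text
t 35.65 tcp [ 0.5701 -0.322   0.0813] open 0.0117 F [-0.   0.4 -3.9] 
 [[ 0.1    0.995 -0.   ]
 [ 0.995 -0.1   -0.   ]
 [-0.    -0.    -1.   ]]
q [-0.592  0.372  1.461 -0.     1.308 -0.492]
```

Still 3.9 N of weight on the gripper. I'll lower it in 1 mm steps.

Emit:
jog_arm:
  motion: [0,0,0,0.003,0,0,0,0,0,0,0.005,0,0,0,0,0,0,0.007,0,0,0,0,0,0,0.007,0,0,0]

```text
t: 36.05
tool_pos: [0.5703, -0.3221, 0.0781]
orientation: [2.329, 2.107, -0.0]
force: [0.6, -1.0, -2.7]
opening: 0.0114
```

Emit:
jog_arm:
  motion: [0,0,0,0.001,0,0,0,0,0,0,0.003,0,0,0,0,0,0,0.003,0,0,0,0,0,0,0.003,0,0,0]

```text
t: 36.45
tool_pos: [0.5705, -0.322, 0.0779]
orientation: [2.329, 2.107, 0.0]
force: [-3.5, 3.5, 6.8]
opening: 0.0117
```

Contact with the mat (+6.8 N). Releasing.

Emit:
jog_arm:
  motion: [0.1,0,0,0,0,0,0,0.3,0,0,0,0,0,0,0.45,0,0,0,0,0,0,0.45,0,0,0,0,0,0,0.45,0,0,0,0,0,0,0.45,0,0,0,0,0,0]

```text
t: 37.05
tool_pos: [0.5705, -0.3221, 0.0779]
orientation: [2.329, 2.107, 0.0]
force: [-0.6, 0.4, -0.1]
opening: 0.0414
```

Emit:
jog_arm:
  motion: [0.45,0,0,-0.04,0,0,0,0.45,0,0,-0.1,0,0,0,0.45,0,0,-0.2,0,0,0,0.45,0,0,-0.3,0,0,0,0.45,0,0,-0.36,0,0,0,0.45,0,0,-0.36,0,0,0]

```text
t: 37.65
tool_pos: [0.5728, -0.3235, 0.2656]
orientation: [2.321, 2.1, 0.005]
force: [-0.2, 0.2, -0.5]
opening: 0.0419
```

```bash
python3 - <<'E'
from h import *
state()
c=cam("wrist");cv2.imwrite("pics/w17.png",c["bgr"])
solve([.6395,.1875,.26],yaw=np.radians(85.7))
E
```

```text
t 37.65 tcp [ 0.5728 -0.3235  0.2656] open 0.0419 F [-0.2  0.2 -0.5] 
 [[ 0.1    0.995  0.01 ]
 [ 0.995 -0.1   -0.007]
 [-0.006  0.011 -1.   ]]
q [-0.592  0.261  1.256 -0.     1.613 -0.492]
shift [1.029 0.033 0.   ] turn [ 0.005 -0.001  0.984] rows>= 10.3
```

View pics/w17.png

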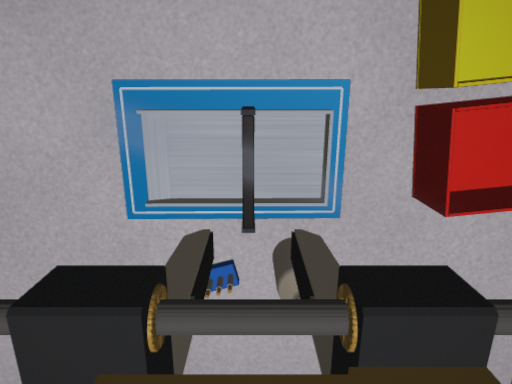

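Emit:
jog_arm:
  motion: [0.45,0.6,0.02,0,0.005,0,-0.55,0.45,0.6,0.02,0,0.005,0,-0.55,0.45,0.6,0.02,0,0.005,0,-0.55,0.45,0.6,0.02,0,0.005,0,-0.55,0.45,0.6,0.02,0,0.005,0,-0.55,0.45,0.6,0.02,0,0.005,0,-0.55,0.45,0.6,0.02,0,0.005,0,-0.55]

```text
t: 38.4
tool_pos: [0.6112, -0.019, 0.2587]
orientation: [-1.218, -2.894, 0.008]
force: [-0.5, 0.4, -0.2]
opening: 0.0417
```

```bash
python3 - <<'E'
from h import *
state()
solve([.6395,.1875,.26],yaw=np.radians(85.7))
E
```

```text
t 38.4 tcp [ 0.6112 -0.019   0.2587] open 0.0417 F [-0.5  0.4 -0.2] 
 [[-0.699  0.715 -0.004]
 [ 0.715  0.699 -0.004]
 [-0.001 -0.006 -1.   ]]
q [-0.112  0.152  1.392 -0.005  1.601 -0.886]
shift [ 0.256  0.329 -0.005] turn [-0.004 -0.001 -0.459] rows>= 4.8
```

Emit:
jog_arm:
  motion: [0.45,0.256,0.329,-0.005,-0.004,0,-0.459,0.45,0.256,0.329,-0.005,-0.004,0,-0.459,0.45,0.256,0.329,-0.005,-0.004,0,-0.459,0.45,0.256,0.329,-0.005,-0.004,0,-0.459,0.45,0.256,0.329,-0.005,-0.004,0,-0.459,0.45,0.256,0.329,-0.005,-0.004,0,-0.459,0.45,0.256,0.329,-0.005,-0.004,0,-0.459]

```text
t: 39.1
tool_pos: [0.6389, 0.1865, 0.2586]
orientation: [-0.126, -3.136, 0.0]
force: [0.3, -0.1, 1.2]
opening: 0.042
```

```bash
python3 - <<'E'
from h import *
state()
c=cam("wrist");cv2.imwrite("pics/w18.png",c["bgr"])
c=cam("scene");cv2.imwrite("pics/s6.png",cv2.resize(c["bgr"][100:350,130:390],None,fx=2.4,fy=2.4,interpolation=2))
solve([.6395,.188,.135],yaw=np.radians(85.7))
E
```

```text
t 39.1 tcp [0.6389 0.1865 0.2586] open 0.042 F [ 0.3 -0.1  1.2] 
 [[-0.997  0.08  -0.003]
 [ 0.08   0.997  0.   ]
 [ 0.003 -0.    -1.   ]]
q [ 2.070e-01  3.000e-01  1.222e+00  1.000e-03  1.622e+00 -1.284e+00]
shift [-0.     0.005  0.249] turn [ 0.    -0.001 -0.004] rows>= 2.5
```

View pics/w18.png

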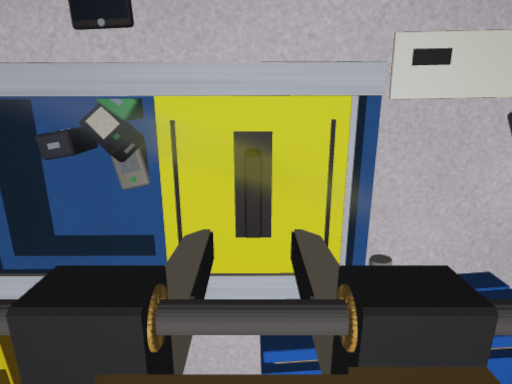

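View pics/s6.png

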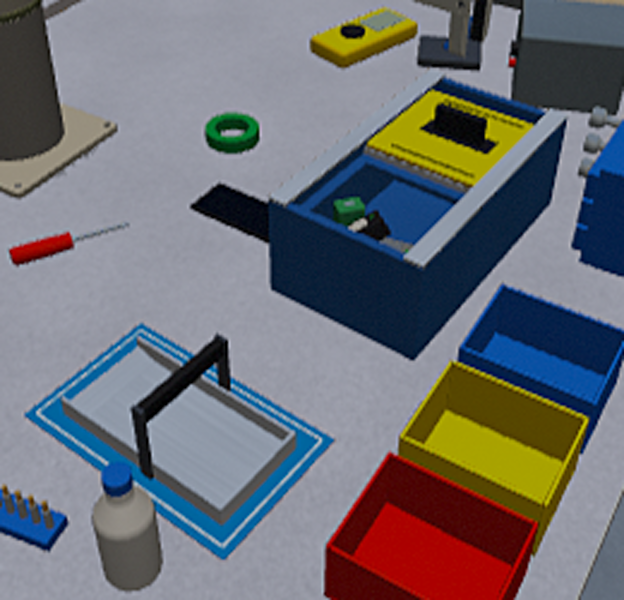

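All four bricks lie in the box at (60,143), (113,133), (125,105) and (131,168). The tray is empty on the mat. The hatch grip is at (253,190), between the fingers.

Emit:
jog_arm:
  motion: [0.45,0,0.003,0.08,0,0,-0.002,0.45,0,0.003,0.15,0,0,-0.002,0.45,0,0.003,0.21,0,0,-0.002,0.45,0,0.003,0.247,0,0,-0.002,0.45,0,0.003,0.247,0,0,-0.002,0.45,0,0.003,0.247,0,0,-0.002,0,0,0.003,0.247,0,0,-0.002,0,0,0.003,0.247,0,0,-0.002]
  grip_force: 40

```text
t: 40.0
tool_pos: [0.6405, 0.187, 0.1383]
orientation: [0.123, 3.138, 0.002]
force: [-1.1, 1.4, -0.6]
opening: 0.0305
```

Emit:
jog_arm:
  motion: [0,0,0,0,0,0,0,0,0,0,0,0,0,0,0,0,0,0,0,0,0,0,0,0,0,0,0,0]

```text
t: 40.4
tool_pos: [0.6412, 0.1872, 0.1396]
orientation: [0.123, 3.136, 0.002]
force: [-0.4, -0.2, 5.3]
opening: 0.0135
```

Emit:
jog_arm:
  motion: [0,0,0,-0.007,0,0,0,0,0,0,-0.014,0,0,0,0,0,0,-0.014,0,0,0]

```text
t: 40.7
tool_pos: [0.6412, 0.1873, 0.1468]
orientation: [0.123, 3.136, 0.003]
force: [1.1, -0.7, -1.9]
opening: 0.0139
```

```bash
python3 - <<'E'
from h import *
s,_=state()
for p in ([.6264,.0120,.1425],):solve(p,yaw=np.radians(85.7))
E
```

```text
t 40.7 tcp [0.6412 0.1873 0.1468] open 0.0139 F [ 1.1 -0.7 -1.9] 
 [[-0.997  0.078  0.003]
 [ 0.078  0.997  0.001]
 [-0.003  0.002 -1.   ]]
q [ 2.070e-01  3.480e-01  1.367e+00  1.000e-03  1.423e+00 -1.286e+00]
shift [ 0.002 -0.352  0.008] turn [ 0.001  0.002 -0.002] rows>= 3.5
```

Emit:
jog_arm:
  motion: [0,0,-0.04,0,0,0.002,0,0,0,-0.1,0,0,0.002,0,0,0,-0.16,0,0,0.002,0,0,0,-0.22,0,0,0.002,0,0,-0.001,-0.28,0,0,0.002,0,0,-0.001,-0.33,0,0,0.002,0,0,-0.001,-0.352,0,0,0.002,0,0,-0.001,-0.352,0,0,0.002,0]

```text
t: 41.5
tool_pos: [0.6276, 0.0112, 0.1466]
orientation: [-0.125, -3.139, -0.005]
force: [-0.5, 0.9, -2.5]
opening: 0.0137
```

```bash
python3 - <<'E'
from h import *
s,_=state()
solve([.628,.0120,.1305],yaw=np.radians(85.7))
c=cam("wrist");cv2.imwrite("pics/w19.png",c["bgr"])
E
```

```text
t 41.5 tcp [0.6276 0.0112 0.1466] open 0.0137 F [-0.5  0.9 -2.5] 
 [[-0.997  0.08   0.   ]
 [ 0.08   0.997  0.003]
 [ 0.     0.003 -1.   ]]
q [-0.066  0.246  1.49   0.004  1.405 -1.557]
shift [-0.001  0.002  0.032] turn [ 0.002 -0.    -0.003] rows>= 0.3
```

View pics/w19.png

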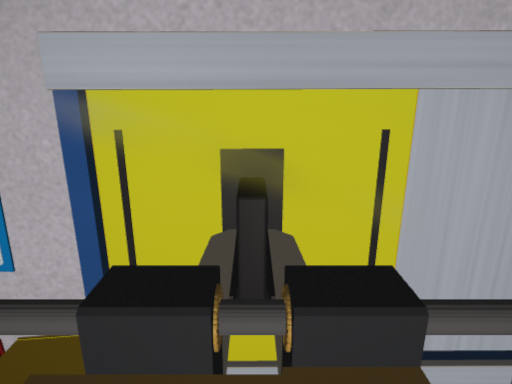

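Emit:
jog_arm:
  motion: [0,-0.001,0.001,0.008,0.001,0,-0.002,0,-0.001,0.001,0.016,0.001,0,-0.002,0,-0.001,0.001,0.024,0.001,0,-0.002,0,-0.001,0.001,0.03,0.001,0,-0.002,0,-0.001,0.001,0.032,0.001,0,-0.002,0,-0.001,0.001,0.032,0.001,0,-0.002]

```text
t: 42.15
tool_pos: [0.6281, 0.0119, 0.1302]
orientation: [-0.12, -3.139, -0.001]
force: [-0.7, -0.3, -2.6]
opening: 0.0137
```

```bash
python3 - <<'E'
from h import *
s,_=state()
E
```

```text
t 42.15 tcp [0.6281 0.0119 0.1302] open 0.0137 F [-0.7 -0.3 -2.6] 
 [[-0.997  0.076 -0.001]
 [ 0.076  0.997  0.001]
 [ 0.001  0.001 -1.   ]]
q [-6.300e-02  2.610e-01  1.504e+00  1.000e-03  1.378e+00 -1.558e+00]
```

No contact yet. It's at z 0.1302 and should seat near 0.1296, so I'll ease down further.

Emit:
jog_arm:
  motion: [0,0,0,0.002,0,0,0,0,0,0,0.003,0,0,0,0,0,0,0.003,0,0,0]

```text
t: 42.45
tool_pos: [0.6284, 0.0119, 0.1296]
orientation: [0.119, 3.139, 0.001]
force: [-2.5, 0.7, 3.9]
opening: 0.0142
```

Seated: contact force at the expected height. Releasing.

Emit:
jog_arm:
  motion: [0.15,0,0,0,0,0,0,0.3,0,0,0,0,0,0,0.45,0,0,0,0,0,0,0.45,0,0,0,0,0,0,0.45,0,0,0,0,0,0]

```text
t: 42.95
tool_pos: [0.6284, 0.0119, 0.1295]
orientation: [0.12, 3.139, 0.001]
force: [0.3, -0.5, -0.0]
opening: 0.0397
```

Emit:
jog_arm:
  motion: [0.45,0,0,-0.06,0,0,0,0.45,0,0,-0.14,0,0,0,0.45,0,0,-0.24,0,0,0,0.45,0,0,-0.28,0,0,0,0.45,0,0,-0.28,0,0,0]

```text
t: 43.45
tool_pos: [0.6306, 0.0117, 0.2751]
orientation: [0.119, 3.13, 0.001]
force: [-0.0, 0.4, -0.0]
opening: 0.0416
```

```bash
python3 - <<'E'
from h import *
s,_=state()
c=cam("wrist");cv2.imwrite("pics/w20.png",c["bgr"])
H,S,V=cv2.split(cv2.cvtColor(c["bgr"],cv2.COLOR_BGR2HSV));k=np.zeros_like(V);k[:260]=1
blobs(c,(H>22)&(H<36)&(S>120)&(k>0),.118,300)
c=cam("scene");cv2.imwrite("pics/s7.png",cv2.resize(c["bgr"][100:350,130:390],None,fx=2.4,fy=2.4,interpolation=2))
E
```

```text
t 43.45 tcp [0.6306 0.0117 0.2751] open 0.0416 F [-0.   0.4 -0. ] 
 [[-0.997  0.076  0.009]
 [ 0.076  0.997  0.   ]
 [-0.009  0.001 -1.   ]]
q [-6.300e-02  1.890e-01  1.322e+00  1.000e-03  1.622e+00 -1.558e+00]
[251. 164.] 23249 rect mm 632 12 170 169 long-axis yaw -4.4
```

View pics/w20.png

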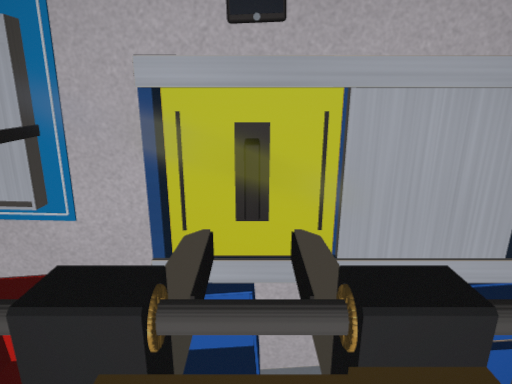

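View pics/s7.png

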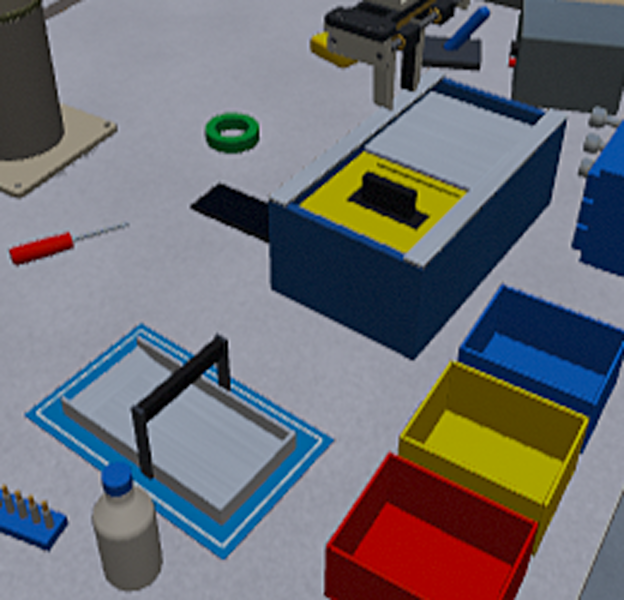

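The hatch reads (632,12) mm against (632,14) at the start, with the deck edge in view, so it is flush. The tray is flat inside the mat. Handing in.

```bash
python3 -c "
from plant import *
print(close_job())"
```

```text
the job is handed in; nothing more can be done
None
```

The job is handed in after about 43 s on the robot's clock, with all four bricks I found tipped into the take-back box. Those were green, dark blue-grey, grey and black; no white brick was visible in any view.

- **Bricks:** I stacked the black brick on the grey one, because the bottle left no room for the gripper beside it. After tipping, the tray was bare and the wrist camera showed all four in the box. One lay tilted on the others, well below the seat.
- **Tray:** it went back down flat and empty, and the pictures show it wholly on the blue mat, a little nearer the centre than it started.
- **Hatch:** it met its seat at the expected height. Its centre then measured (632, 12) mm, against (632, 14) mm before it was moved, and both views show it flush.
- **Other things on the bench:** I saw no sign that any had moved, but I did not take a final top view of the whole bench.
- **Checks:** none failed. My first estimate of the hatch position from the top camera was about 10 mm off in x, because the channel lip hid part of it. I corrected this from the wrist and scene views before gripping.

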